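Lock the cheese-wheel roller stand with its pin

TASK

Lock the roller of the cheese-wheel stand so that a wheel can be loaded: take the steel locking pin from its wooden rest and stand it in the hole in the top of the guide block, then turn the crank gently until the pin drops into the cross-hole hidden in the shaft, ease the crank back to the middle of its play so that the pin is not clamped, and push the pin down fully home. Feel for the catch, do not force the crank against the pin or the pin against the shaft, and leave everything else on the table where it is.

Things in the scene. Friction and masses are not known exactly. Their poses are not given: they have to be found in the camera images.
- hole (a point): mouth of the upright guide hole: centre of the top of the stand's aluminium guide block (68 x 50 mm, top 143 mm above the table). z up, y along the shaft from crank to rollers, x across it. The hole is 14 mm wide, slightly chamfered, 24 mm deep through the block; the top of the shaft lies 26 mm below this point.
- shaft_top (a point): point on top of the level steel shaft (44 mm thick), 26 mm straight below hole. One cross-hole, about 15 mm wide, goes through the shaft at an angle to the crank that nobody can see and that differs each time; it comes under the guide hole at some crank angle between -0.5 and +0.3 rad
- stand: the fixed roller stand, origin on the table below hole, same axes; two rollers on its +y side (y 40 to 240 mm, tops 125 mm high, at x 0 and 115 mm). When the cross-hole comes under the pin, the pin drops 10 mm by its weight and then stops the shaft both ways, with some 0.3 to 0.4 rad of play; a snug lining resists with 6 to 10 N from there until home; it slides best mid-play
- crank: steel hand crank on the shaft; origin on the shaft's axis, 48 mm below hole; y along the shaft, z along the arm to the handle. Angle 0: arm upright; positive (right-handed about y): handle leans to the stand's +x, away from the robot. Stops at -1.0 and +1.0 rad, starts at +0.55 to +0.85. Stays where left; turns with about 2 N at the handle. Arm 85 mm, 10 mm thick, y -42 to -52 mm
- crank_grip (a point): middle of the free part of the crank's black round handle (20 mm thick, level, parallel to the shaft, free from y = -52 to -130 mm in the crank's frame), 85 mm from the shaft's axis; this point is at (0, -90, 85) mm in the crank's frame
- pin: loose steel locking pin, about 0.12 kg: shank 12 mm thick, 72 mm long, tapered tip; plain round head on top, 24 mm thick, 30 mm tall. Origin at the tip, z up through the head. Starts upright in its rest. Standing on the shaft, not dropped, its head's underside is 46 mm above the guide block; fully home it sits on the block, head top 173 mm above the table
- pin_head (a point): centre of the pin's head, 87 mm above the tip
- pin_tip (a point): centre of the pin's tip, the lower end of the shank
- rest: fixed wooden block 70 x 70 x 55 mm with a 15 mm upright hole right through at its centre, in which the pin stands on the table; the underside of the pin's head is then 17 mm above the block. Origin at the centre of the underside
- wheel_large: loose cheese wheel, 150 mm wide and 70 mm tall; origin at the centre of the underside; leave it alone
- wheel_small: loose cheese wheel, 100 mm wide and 50 mm tall; origin at the centre of the underside; leave it alone
- jar: loose glass jar, 60 mm wide and 85 mm tall; origin at the centre of the underside; leave it alone
- bowl: loose steel bowl, 100 mm wide and 45 mm tall; origin at the centre of the underside; leave it alone
- brush: loose rind brush lying on the table; leave it alone
- tag_block: loose dark wooden block 90 x 50 x 30 mm; origin at the centre of the underside; leave it alone
Mind the look-alikes: they are no part of the job. Several things have the shape of the pin; the one meant has the colours described above.

How it is judged (in metres and radians):
On the way, in this order (a step that is already met when the one before it is completed fails the run):
1. the pin stands upright in the guide hole, its tip on the shaft, not yet dropped (z of pin_tip in the frame of hole between -0.0295 and -0.02 m and horizontal distance between pin_tip and hole below 0.005 m), for 0.2 s.
2. the pin has dropped into the shaft's cross-hole, its tip at least 4 mm below the top of the shaft (z of pin_tip in the frame of hole below -0.03 m and horizontal distance between pin_tip and hole below 0.005 m), for 0.2 s.
At the end, for the whole second after the job is handed in: The pin is upright in the guide hole (within 0.12 rad), through the shaft's cross-hole and fully home: the underside of its head within 3.5 mm of the guide block's top, and at rest (z of pin_tip in the frame of hole below -0.0685 m and horizontal distance between pin_tip and hole below 0.006 m and angle between pin's own z axis and vertical below 0.12 rad and linear speed of pin below 0.02 m/s); the robot touches nothing.
It fails at once if the pin and the shaft are forced against each other with more than 80 N (about 20 N at the crank's handle) (contact force between pin and crank above 80 N).
It fails at once if another thing on the table is moved by more than 30 mm (distance of any of wheel_large, wheel_small, jar, bowl, brush, tag_block from where it was at the start of the episode above 0.03 m).
It also fails if it takes over 72 s, if anything falls off the work surface, if the arm or the gripper's body presses on something with over 40 N, if the wrist force passes 120 N, or if a joint passes its speed limit or range.

ROBOT

A 6-joint arm with a two-finger parallel gripper is mounted at the origin on the work surface. World frame = base frame: x ahead of the robot, y to its left, z up, the work surface at z = 0. Lengths are in mm, angles in rad, forces in N, time in s.
With the tool pointing down it reaches from about 325 to 750 mm from the base axis. Payload 7.6 kg.
Tool frame: the origin (TCP) lies on the centre line of the jaws, within the pads' length; the fingertips stand 22 mm ahead of it and the grasp point (between the pads) lies 3 mm ahead of it; z points along the fingers, y is the direction in which the jaws open and shut (so a half turn about z gives the same grasp; the last joint's range is limited). The gripper opens to 85 mm and grips with 20 to 120 N. Pads are 22 mm wide; open, the fingers measure 114 mm over their backs; the gripper's body (76 mm by 85 mm) begins 54 mm behind the grasp point. The pads swing forward as they close: fully open they stand 13 mm farther back than shut.
Start: joints at [-1.294, 0.052, 1.401, -0, 1.689, -0.07], TCP at [178.467, -493.754, 253.323] pointing down, gripper open.
Joint ranges: [-2.9, 2.9], [-0.91, 2.17], [0.12, 2.37], [-1.06, 4.2], [0.26, 2.73], [-2.93, 2.93]. Speed limits (rad/s): [2.57, 2.57, 3.01, 3.14, 3.14, 3.14].

INTERFACE

Orientations are given as a unit quaternion [w, x, y, z].
In Python, from cell import arm gives the robot as it stands. The module is installed in compiled form; this text tells all that it offers.
- The arm moves only by the tool drive_tool, never from a script. Its argument "rows" is a list of rows, each an object with "linear": the shift along the tool's x, y, z in cm, a list of three; "twist": the turn, a rotation vector about the tool's x, y, z in degrees, a list of three; "claw": the opening, from 0 (shut) to 1 (fully open). In form: [{"linear": [x, y, z], "twist": [wx, wy, wz], "claw": claw}, ...]. A call has 1 to 12 rows; each row is the pose to reach, as a shift and turn from the pose commanded when the call began, along the tool's axes at that moment; what a row does not reach only later rows make up. A row lasts 1/8 s, in which the tool goes at most 62.5 mm and 10.7 degrees, less where a joint would pass 70% of its speed; a pose out of reach is approached as far as the arm can. A call with a gripper value outside its range is refused whole. The fingers move at their own pace and stop on an object; "newtons" is the grip in N (left out, the last holds). Time passes only in rows, so rows that repeat a pose let the fingers close. It gives the time, the measured TCP pose, the force and the opening at its end, in the units of the state.
- arm.get_obs(): the state, without advancing time (a new reading comes with each control period).
- arm.get_image(name): name is "scene" or "side" or "wrist"; returns the picture (420x560x3 uint8, red, green, blue); there is no depth.
- arm.get_calibration(name): a dict with "fx", "fy", "cx", "cy" (pixels), "k1" (the pictures are not rectified: a ray, as slopes to the right and down, at radius r is drawn at 1 + k1 r^2 times it, then the intrinsics apply), "rvec" (rotation vector, rad) and "tvec" (3), from world to camera coordinates, as OpenCV has them; the wrist camera has in their place "tool_from_camera" (4x4, takes a point from camera to tool coordinates, whose origin is the TCP and whose axes are the flange's). Camera axes: x right, y down, z forward; pixel columns grow to the right and rows downward; lengths in mm; the calibration is good to about 2 mm. A picture is of the moment at which its call begins: read the wrist's pose just before it. get_calibration takes no time and is no camera call.
- arm.close_job(): hands the job in, once; it reports no verdict.
The state is a dict: "clock": time; "joint_pos": joint angles; "joint_vel": joint speeds; "tau": joint torques, N m; "ee_pos": TCP position; "ee_rot": TCP orientation; "force": force on the tool from outside, world axes, zero at the start; "torque": the same for the moment, N m; "opening": opening from 0.0 (shut) to 1.0 (fully open).
Only numpy, scipy, OpenCV 4.12 (cv2) and the standard library are available. Lean on these libraries where they do the work, as an engineer would, in place of code of your own. Each camera call takes 0.05 s, during which the arm holds its last target.

## Working session

There is one attempt and no reset: what is moved stays moved. The work goes in short steps, Python scripts to look and compute and a tool call to move; the robot and the scene stay as the last step left them, time stands still between calls to the robot, and variables do not carry over. Pictures are saved under pics/ and viewed, and the job is handed in when it is done.

Besides the shell and the picture viewer there is one more tool, called after "Request:" as name([rows], argument=value, ...), one row to a line, values as JSON. drive_tool: Moves the arm, as the interface text tells. Its arguments: {"type":"object","properties":{"rows":{"type":"array","items":{"type":"object","properties":{"linear":{"type":"array","items":{"type":"number"}},"twist":{"type":"array","items":{"type":"number"}},"claw":{"type":"number"}}}},"newtons":{"type":"number"}},"required":["rows"]}

```bash
mkdir -p pics; ls
python3 - <<'E'
from cell import arm
import cv2
o=arm.get_obs();print(o)
for n in ("scene","side","wrist"):
    c=arm.get_calibration(n);print(n,c)
for n in ("scene","side","wrist"):
    cv2.imwrite(f"pics/{n}0.png",arm.get_image(n)[:,:,::-1])
E
```

```text
pics
{'clock': 0.0, 'joint_pos': array([-1.29428903e+00,  5.28464369e-02,  1.40175999e+00,  2.73080154e-05,
        1.68861356e+00, -7.02930286e-02]), 'joint_vel': array([ 9.13730272e-07, -7.24856474e-04,  9.19608446e-04, -1.15830831e-03,
       -2.26897486e-03, -1.99421829e-04]), 'tau': array([-9.24479937e-04, -3.81668651e+01, -3.60187626e+01, -2.53550415e-04,
        6.14872057e-03,  4.85321777e-06]), 'ee_pos': array([ 178.39767443, -493.46350799,  252.44954124]), 'ee_rot': array([-8.10744379e-04,  9.85003222e-01,  1.72534025e-01, -7.02579671e-05]), 'force': array([ 0.37395202, -0.20581121,  0.71526868]), 'torque': array([0.01266763, 0.06088906, 0.01374189]), 'opening': 1.0010934225705823}
scene {'fx': 461.82164493992224, 'fy': 461.82164493992224, 'cx': 278.2605387111662, 'cy': 207.2033975799111, 'k1': -0.11100216115137583, 'rvec': array([ 1.86060778,  1.30050048, -0.68585992]), 'tvec': array([-174.82474374, -192.82723255, 1970.55755864])}
side {'fx': 406.73690519958313, 'fy': 406.73690519958313, 'cx': 280.72303101005616, 'cy': 211.95999459196454, 'k1': -0.06780598711914058, 'rvec': array([ 2.15696912, -0.16475882,  0.09885481]), 'tvec': array([-551.03001763,  128.32595346, 1123.92264846])}
wrist {'fx': 357.3824642532845, 'fy': 357.3824642532845, 'cx': 285.11687799245186, 'cy': 206.67145480635224, 'k1': -0.04662184974018292, 'tool_from_camera': array([[ 7.67287045e-04, -9.57744004e-01, -2.87620989e-01,
         7.29999943e+01],
       [ 9.99999629e-01,  6.22232053e-04,  5.95741440e-04,
        -1.43538730e-01],
       [-3.91600794e-04, -2.87621340e-01,  9.57744126e-01,
        -1.21653050e+02],
       [ 0.00000000e+00,  0.00000000e+00,  0.00000000e+00,
         1.00000000e+00]])}
```

View pics/scene0.png

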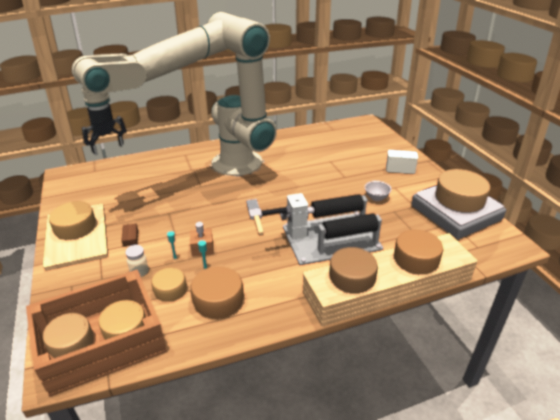

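View pics/side0.png

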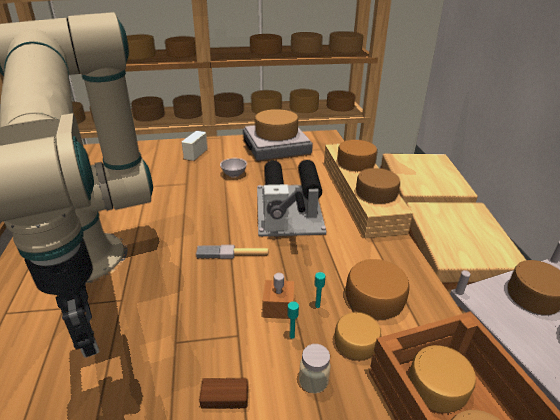

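View pics/wrist0.png

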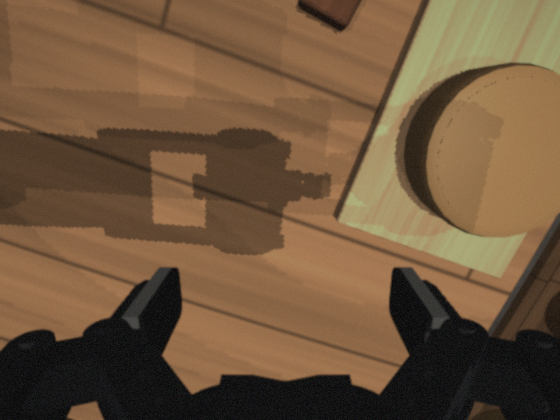

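The steel pin in its wooden rest is at side (279,282) and scene (200,229). The look-alikes are two teal pins at side (320,285) and (293,315), and a steel post on the bench at side (464,283). I choose the grey one in the rest and will check it in close crops.

```bash
cat > h.py <<'E'
import numpy as np, cv2
from scipy.spatial.transform import Rotation as R
from cell import arm
def cam(n,obs=None):
    c=arm.get_calibration(n)
    K=np.array([[c['fx'],0,c['cx']],[0,c['fy'],c['cy']],[0,0,1]]);d=np.array([c['k1'],0,0,0,0.])
    if n=='wrist':
        T=np.array(c['tool_from_camera']);q=obs['ee_rot'];Rt=R.from_quat([q[1],q[2],q[3],q[0]]).as_matrix()
        Rc=Rt@T[:3,:3];o=Rt@T[:3,3]+obs['ee_pos']
        Rwc=Rc.T;t=-Rwc@o
    else:
        Rwc=cv2.Rodrigues(np.array(c['rvec']))[0];t=np.array(c['tvec'])
    return K,d,Rwc,t
def proj(P,n,obs=None):
    K,d,Rw,t=cam(n,obs)
    return cv2.projectPoints(np.array(P,float).reshape(-1,3),cv2.Rodrigues(Rw)[0],t,K,d)[0].reshape(-1,2)
def ray(px,n,obs=None):
    K,d,Rw,t=cam(n,obs)
    u=cv2.undistortPoints(np.array(px,float).reshape(1,1,2),K,d).ravel()
    v=Rw.T@np.array([u[0],u[1],1]);return -Rw.T@t,v/np.linalg.norm(v)
def atz(px,z,n,obs=None):
    o,v=ray(px,n,obs);return o+v*(z-o[2])/v[2]
def tri(obsl):
    A=np.zeros((3,3));b=np.zeros(3)
    for o,v in obsl:
        M=np.eye(3)-np.outer(v,v);A+=M;b+=M@o
    p=np.linalg.solve(A,b);return p,[np.linalg.norm((np.eye(3)-np.outer(v,v))@(p-o)) for o,v in obsl]
def snap(n,f):
    obs=arm.get_obs();im=arm.get_image(n)[:,:,::-1].copy();cv2.imwrite(f"pics/{f}.png",im);np.save(f"pics/{f}.npy",np.concatenate([obs['ee_pos'],obs['ee_rot']]));return obs,im
def lobs(f):
    a=np.load(f"pics/{f}.npy");return dict(ee_pos=a[:3],ee_rot=a[3:])
def crop(src,dst,x0,y0,x1,y1,k):
    im=cv2.imread(f"pics/{src}.png")[y0:y1,x0:x1];cv2.imwrite(f"pics/{dst}.png",cv2.resize(im,None,fx=k,fy=k,interpolation=cv2.INTER_CUBIC))
def st():
    o=arm.get_obs();print('t',round(o['clock'],2),'pos',o['ee_pos'].round(1),'q',o['ee_rot'].round(4),'F',o['force'].round(1),'M',o['torque'].round(2),'op',round(o['opening'],3))
    return o
E
python3 - <<'E'
from h import *
crop('side0','s1',240,150,340,250,6)
crop('side0','s2',250,260,340,345,6)
crop('scene0','c1',240,180,390,270,5)
crop('scene0','c2',150,210,230,280,7)
E
```

```text
(no output)
```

View pics/s1.png

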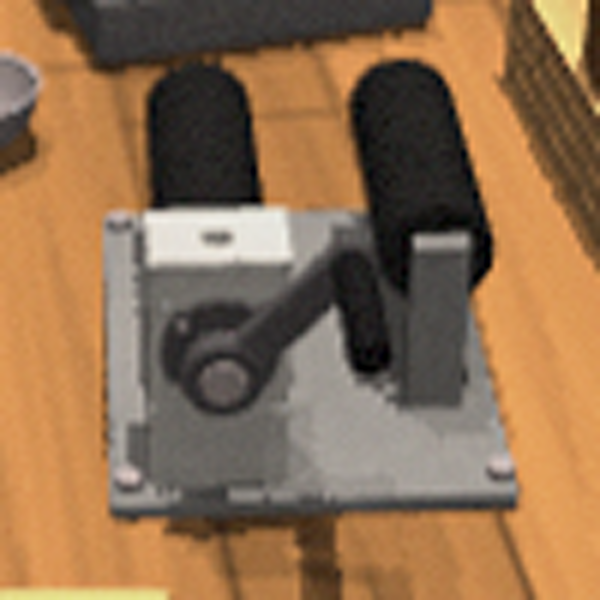

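View pics/s2.png

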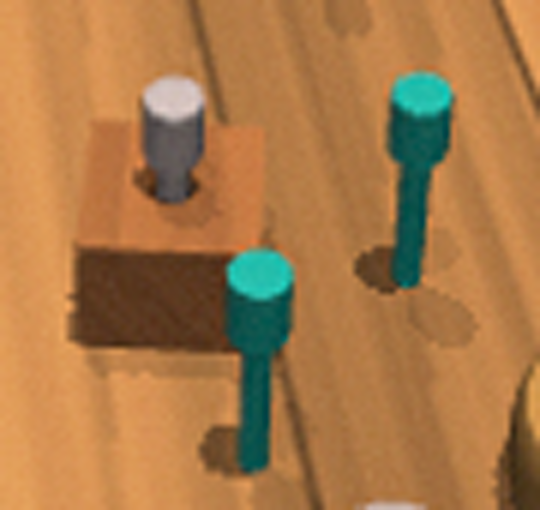

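View pics/c1.png

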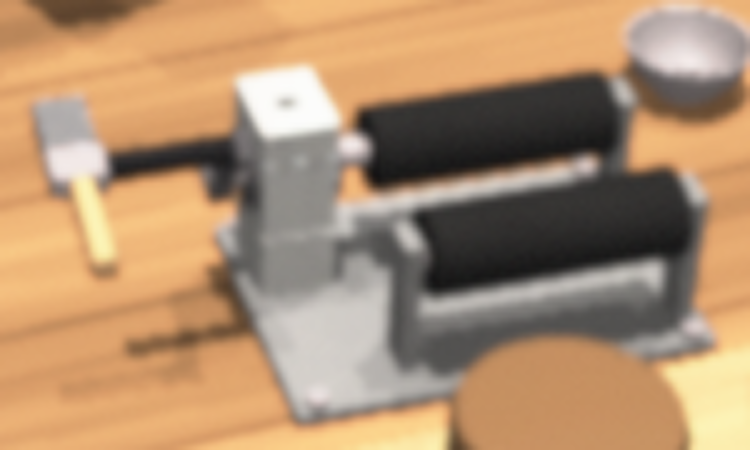

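View pics/c2.png

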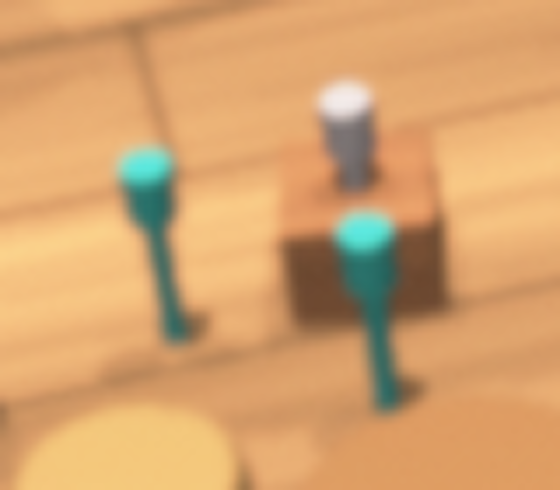

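Run:
```python
from h import *
S=lambda x,y:(240+x/6-.4,150+y/6-.4)
C=lambda x,y:(240+x/5-.4,180+y/5-.4)
print('head top',tri([ray((278.4,275.7),'side'),ray((198.9,223.9),'scene')]))
print('z114', atz((278.4,275.7),114,'side') if 0 else atz((278.4,275.7),102,'side'),atz((198.9,223.9),102,'scene'))
print('hole',tri([ray(S(216,237),'side'),ray(C(287,102),'scene')]),atz(S(216,237),143,'side'),atz(C(287,102),143,'scene'))
a=[atz(S(*p),143,'side')[:2] for p in [(145,213),(287,208),(293,262),(147,268)]]
b=[atz(C(*p),143,'scene')[:2] for p in [(238,77),(315,67),(340,128),(262,140)]]
print(np.round(a,1));print(np.round(b,1))
print('grip tip side end', S(370,365), C(110,160))
```

```text
head top (array([ 511.31803307, -261.85808526,  102.70785858]), [np.float64(1.969848655221), np.float64(1.9698486552208996)])
z114 [ 510.87982719 -258.45281068  102.        ] [ 512.83254174 -263.25663579  102.        ]
hole (array([550.87046315,  52.48086104, 143.27749707]), [np.float64(1.5084108380808134), np.float64(1.508410838080869)]) [550.69050193  55.6845079  143.        ] [552.62967917  51.19704396 143.        ]
[[520.   83.2]
 [588.9  78.1]
 [583.1  27.8]
 [514.7  32.2]]
[[514.6  32.1]
 [521.2  83.5]
 [591.4  71.6]
 [586.4  20.9]]
grip tip side end (301.2666666666667, 210.43333333333334) (261.6, 211.6)
```

Run:
```python
from h import *
for n,p in [('side',(250+255/6,260+465/6)),('side',(250+405/6,260+283/6)),('scene',(150+175/7,210+335/7)),('scene',(150+387/7,210+403/7))]:
    print(n,atz(p,3,n))
for n,p in [('side',(250+260/6,260+275/6)),('side',(250+420/6,260+95/6)),('scene',(150+147/7,210+167/7)),('scene',(150+365/7,210+232/7))]:
    print(n,atz(p,102,n))
# target
o=arm.get_obs();q=o['ee_rot'];Rt=R.from_quat([q[1],q[2],q[3],q[0]])
print(Rt.as_matrix().round(3))
```

```text
side [ 528.11411789 -356.50973453    3.        ]
side [ 603.98799109 -276.36278996    3.        ]
scene [ 530.40884608 -355.70983417    3.        ]
scene [ 608.40586197 -274.25365279    3.        ]
side [ 527.8253464  -354.08340866  102.        ]
side [ 604.50847019 -273.00877418  102.        ]
scene [ 532.8649607  -354.59861607  102.        ]
scene [ 609.90204066 -273.87702892  102.        ]
[[ 0.94   0.34  -0.   ]
 [ 0.34  -0.94   0.001]
 [ 0.    -0.001 -1.   ]]
```

Request:
drive_tool([
  {"linear": [3, -0.8, 0.2], "twist": [0, 0, -5], "claw": 0.6},
  {"linear": [9, -2.4, 0.6], "twist": [0, 0, -15], "claw": 0.6},
  {"linear": [15, -4, 1], "twist": [0, 0, -25], "claw": 0.6},
  {"linear": [21, -5.7, 1.5], "twist": [0, 0, -35], "claw": 0.6},
  {"linear": [27, -7.3, 2], "twist": [0, 0, -45], "claw": 0.6},
  {"linear": [33, -9, 2.4], "twist": [0, 0, -55], "claw": 0.6},
  {"linear": [37.5, -10.2, 2.7], "twist": [0, 0, -62], "claw": 0.6},
  {"linear": [39.3, -10.7, 2.8], "twist": [0, 0, -65], "claw": 0.6},
  {"linear": [39.3, -10.7, 2.8], "twist": [0, 0, -65], "claw": 0.6},
], newtons=30)

```text
clock: 1.27
ee_pos: [511.8, -259.3, 224.8]
ee_rot: [-0.0, 0.738, 0.675, -0.0]
force: [-0.6, 0.1, 0.8]
opening: 0.599
```

Run:
```python
from h import *
st();snap('wrist','w1')
o=st()
print(proj([[511.5,-260,102]],'wrist',o))
```

```text
t 1.27 pos [ 511.8 -259.3  224.8] q [-4.000e-04  7.379e-01  6.749e-01 -3.000e-04] F [-0.6  0.1  0.8] M [0.01 0.06 0.03] op 0.599
t 1.32 pos [ 511.2 -260.1  225.1] q [-2.000e-04  7.386e-01  6.742e-01 -4.000e-04] F [-0.6 -0.1 -0.1] M [-0.    0.01  0.03] op 0.597
[[285.91421261 206.06278104]]
```

View pics/w1.png

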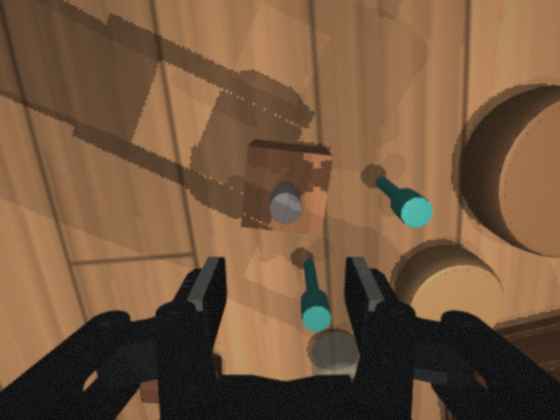

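Run:
```python
from h import *
crop('w1','w1c',235,150,335,240,8)
```

```text
(no output)
```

View pics/w1c.png

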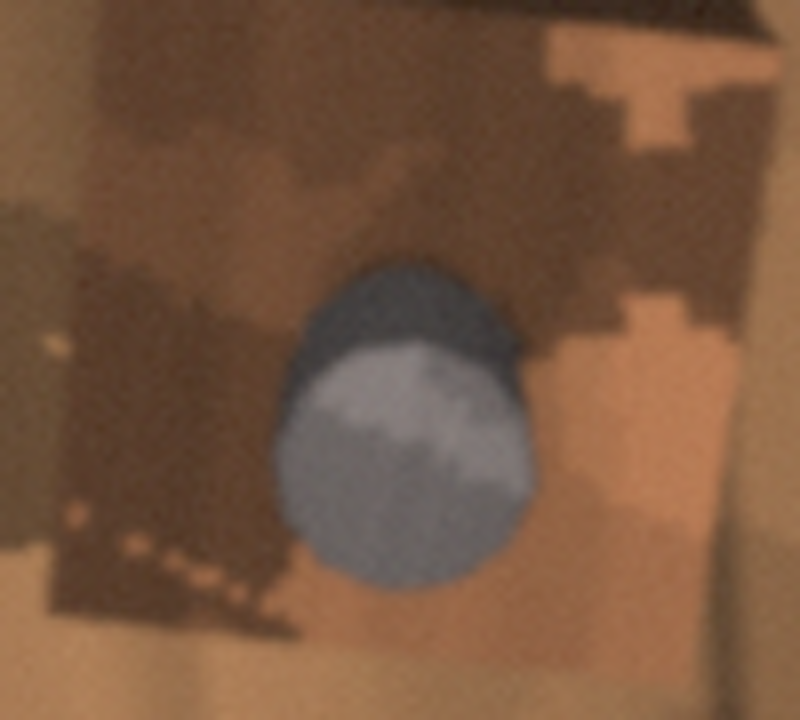

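Request:
drive_tool([
  {"linear": [-0.1, 0, 3], "twist": [0, 0, 0], "claw": 0.6},
  {"linear": [-0.1, 0, 7.5], "twist": [0, 0, 0], "claw": 0.6},
  {"linear": [-0.1, 0, 11], "twist": [0, 0, 0], "claw": 0.6},
  {"linear": [-0.1, 0, 13], "twist": [0, 0, 0], "claw": 0.6},
  {"linear": [-0.1, 0, 13.5], "twist": [0, 0, 0], "claw": 0.6},
  {"linear": [-0.1, 0, 13.5], "twist": [0, 0, 0], "claw": 0.4},
  {"linear": [-0.1, 0, 13.5], "twist": [0, 0, 0], "claw": 0.2},
  {"linear": [-0.1, 0, 13.5], "twist": [0, 0, 0], "claw": 0.2},
  {"linear": [-0.1, 0, 13.5], "twist": [0, 0, 0], "claw": 0.2},
], newtons=30)

```text
clock: 2.45
ee_pos: [512.1, -261.1, 91.8]
ee_rot: [0.001, 0.738, 0.675, 0.0]
force: [-1.3, -0.9, 6.7]
opening: 0.272
```

Run:
```python
from h import *
st();snap('wrist','w2');snap('side','s3');crop('s3','s3c',240,230,340,330,6)
```

```text
t 2.45 pos [ 512.1 -261.1   91.8] q [1.200e-03 7.381e-01 6.747e-01 1.000e-04] F [-1.3 -0.9  6.7] M [-0.14  0.42  0.01] op 0.272
```

View pics/w2.png

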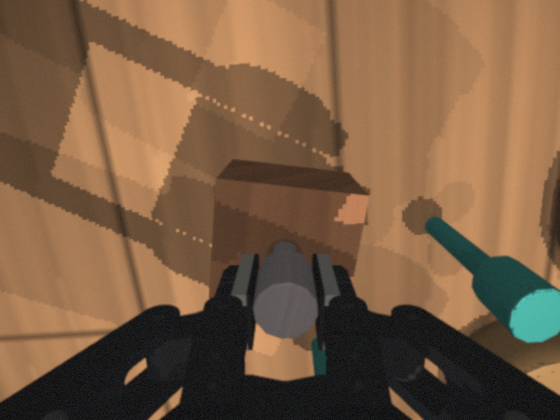

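View pics/s3c.png

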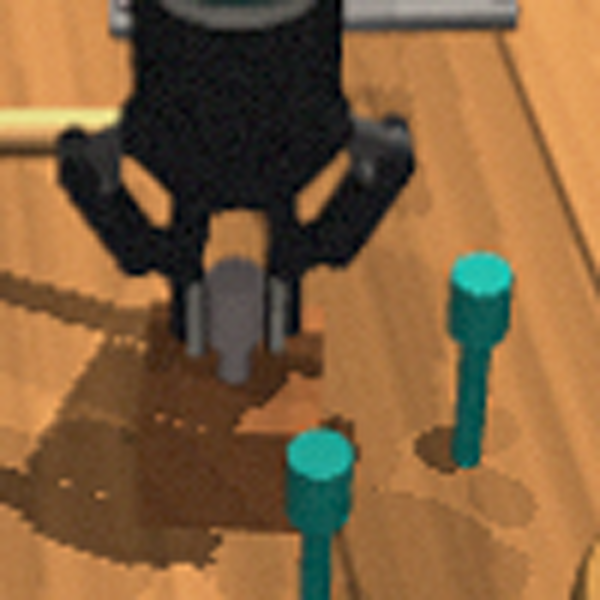

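Request:
drive_tool([
  {"linear": [0, 0, -2], "twist": [0, 0, 0], "claw": 0.2},
  {"linear": [0, 0, -6], "twist": [0, 0, 0], "claw": 0.2},
  {"linear": [0.5, 0, -11], "twist": [0, 0, 0], "claw": 0.2},
  {"linear": [4, 0.2, -15.5], "twist": [0, 0, 0], "claw": 0.2},
  {"linear": [9, 0.5, -16.5], "twist": [0, 0, 0], "claw": 0.2},
  {"linear": [14, 0.8, -16.5], "twist": [0, 0, 0], "claw": 0.2},
  {"linear": [19, 1.1, -16.5], "twist": [0, 0, 0], "claw": 0.2},
  {"linear": [23.5, 1.3, -16.5], "twist": [0, 0, 0], "claw": 0.2},
  {"linear": [26.5, 1.5, -16.5], "twist": [0, 0, 0], "claw": 0.2},
  {"linear": [27.3, 1.5, -16.5], "twist": [0, 0, 0], "claw": 0.2},
  {"linear": [27.3, 1.5, -16.5], "twist": [0, 0, 0], "claw": 0.2},
], newtons=40)

```text
clock: 3.92
ee_pos: [550.9, 9.9, 255.1]
ee_rot: [0.0, 0.738, 0.675, -0.0]
force: [0.7, -0.8, -1.0]
opening: 0.265
```

Run:
```python
from h import *
o=st();snap('wrist','w3');print(proj([[551,53,143]],'wrist',o))
```

```text
t 3.92 pos [550.9   9.9 255.1] q [ 0.000e+00  7.378e-01  6.750e-01 -2.000e-04] F [ 0.7 -0.8 -1. ] M [ 0.05 -0.05  0.04] op 0.265
[[279.75872094 147.93158614]]
```

View pics/w3.png

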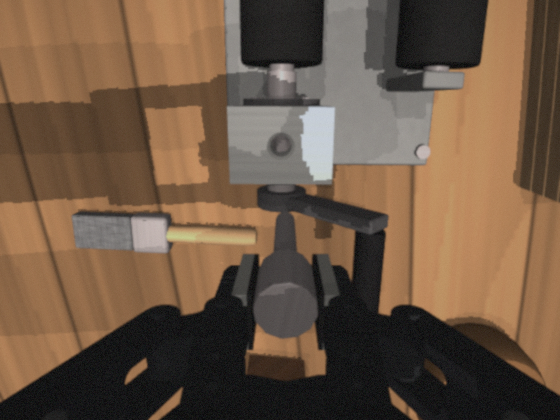

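Run:
```python
from h import *
crop('w3','w3c',220,90,345,240,5)
```

```text
(no output)
```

View pics/w3c.png

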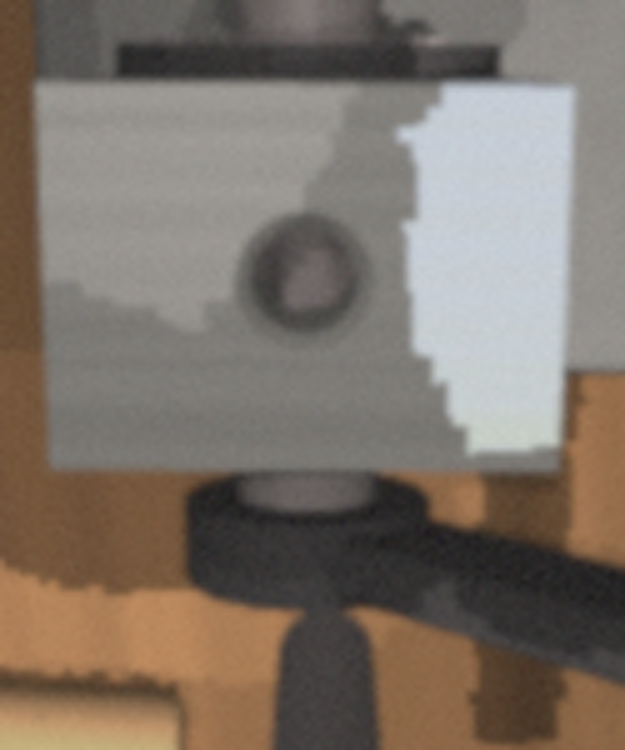

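Run:
```python
from h import *
o=lobs('w3')
W=lambda x,y:(220+x/5-.4,90+y/5-.4)
h=atz(W(303.5,278),143,'wrist',o);print('hole',h)
c=np.array([atz(W(*p),143,'wrist',o) for p in [(36,83),(575,85),(560,468),(50,468)]]);print(c.round(1),c.mean(0))
print('yaw',[np.degrees(np.arctan2(*(v[1::-1]))) for v in (c[1]-c[0],c[2]-c[3])],[np.degrees(np.arctan2(-v[0],v[1])) for v in (c[0]-c[3],c[1]-c[2])])
print('tip proj',proj([o['ee_pos']-[0,0,92]],'wrist',o),'axis at tip+20', W(326,608))
x=R.from_quat(np.roll(o['ee_rot'],-1)).as_matrix();d=h-o['ee_pos'];print('tool delta cm',(x.T@d/10).round(2))
# crank: handle end points in side view
S=lambda x,y:(240+x/6-.4,150+y/6-.4)
for a in (.55,.6,.65,.7,.75,.8,.85):
    yaw=np.radians(-4.5);Rz=R.from_euler('z',yaw).as_matrix()
    P=[h-[0,0,48]+Rz@np.array([85*np.sin(a),y,85*np.cos(a)]) for y in (-130,-90,-52)]
    print(a,proj(P,'side').round(1).tolist(),proj(P,'wrist',o).round(0).tolist())
print('handle end seen side',S(370,365))
```

```text
hole [551.51391517  54.73348535 143.        ]
[[520.   82.2 143. ]
 [588.   76.  143. ]
 [583.4  26.5 143. ]
 [515.3  32.5 143. ]] [551.69169379  54.31379616 143.        ]
yaw [np.float64(-5.2764222305163395), np.float64(-5.047977079045595)] [np.float64(-5.43901262673242), np.float64(-5.216217176311728)]
tip proj [[285.40265155 220.29247801]] axis at tip+20 (284.8, 211.2)
tool delta cm [ 4.47 -0.33 11.21]
0.55 [[296.7, 206.3], [295.0, 198.0], [293.5, 190.7]] [[346.0, 338.0], [349.0, 287.0], [352.0, 233.0]]
0.6 [[298.0, 207.0], [296.3, 198.7], [294.8, 191.4]] [[351.0, 336.0], [354.0, 285.0], [357.0, 232.0]]
0.65 [[299.3, 207.7], [297.6, 199.5], [296.0, 192.1]] [[355.0, 334.0], [358.0, 283.0], [361.0, 230.0]]
0.7 [[300.5, 208.5], [298.8, 200.3], [297.2, 192.9]] [[359.0, 331.0], [362.0, 281.0], [366.0, 229.0]]
0.75 [[301.7, 209.4], [299.9, 201.1], [298.3, 193.7]] [[363.0, 329.0], [366.0, 279.0], [370.0, 227.0]]
0.8 [[302.9, 210.3], [301.0, 202.0], [299.4, 194.6]] [[366.0, 326.0], [370.0, 277.0], [373.0, 226.0]]
0.85 [[303.9, 211.3], [302.0, 203.0], [300.4, 195.6]] [[369.0, 324.0], [373.0, 275.0], [376.0, 224.0]]
handle end seen side (301.2666666666667, 210.43333333333334)
```

Request:
drive_tool([
  {"linear": [1.5, -0.1, 0], "twist": [0, 0, 0], "claw": 0.2},
  {"linear": [3.5, -0.25, 0.4], "twist": [0, 0, 0], "claw": 0.2},
  {"linear": [4.45, -0.33, 1.0], "twist": [0, 0, 0], "claw": 0.2},
  {"linear": [4.45, -0.33, 1.4], "twist": [0, 0, 0], "claw": 0.2},
  {"linear": [4.45, -0.33, 1.4], "twist": [0, 0, 0], "claw": 0.2},
])

```text
clock: 4.6
ee_pos: [551.5, 54.5, 240.6]
ee_rot: [-0.0, 0.738, 0.675, -0.001]
force: [-0.8, 0.2, -0.5]
opening: 0.267
```

Run:
```python
from h import *
o=st();snap('wrist','w4');snap('scene','c4');snap('side','s4')
crop('w4','w4c',220,150,345,260,6);crop('c4','c4c',265,165,335,225,9);crop('s4','s4c',245,140,315,210,8)
a=cv2.imread('pics/c4c.png');b=cv2.imread('pics/s4c.png');print(a.shape,b.shape)
```

```text
t 4.6 pos [551.5  54.5 240.6] q [-2.000e-04  7.381e-01  6.747e-01 -5.000e-04] F [-0.8  0.2 -0.5] M [-0.01  0.02  0.04] op 0.267
(540, 630, 3) (560, 560, 3)
```

View pics/w4c.png

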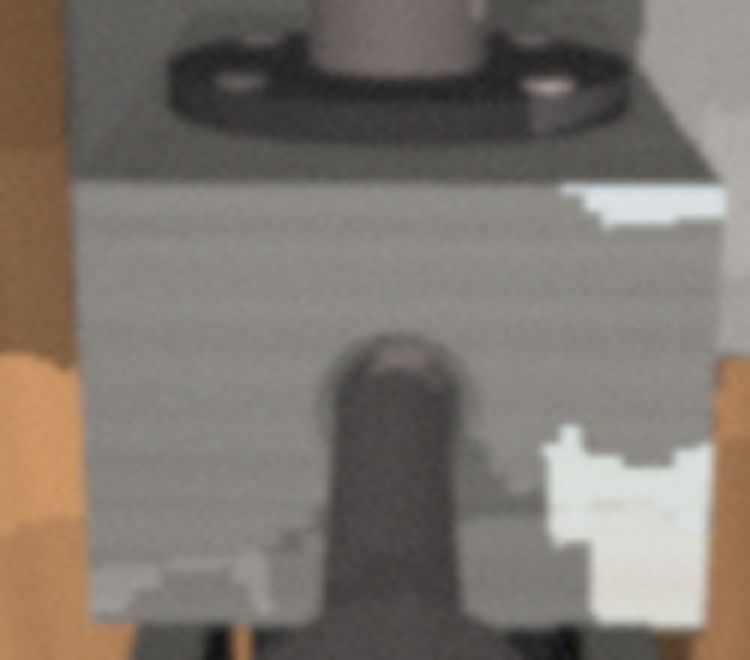

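View pics/c4c.png

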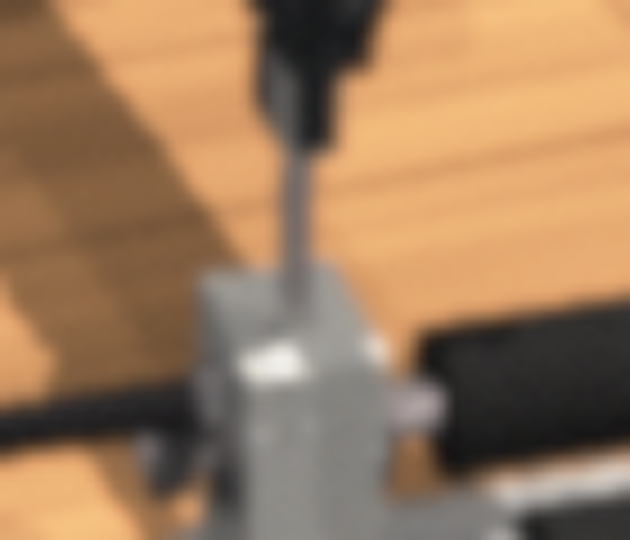

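View pics/s4c.png

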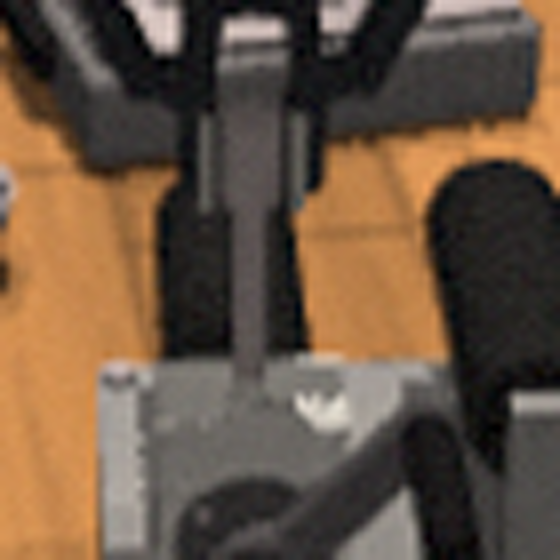

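Request:
drive_tool([
  {"linear": [0, 0, 0.3], "twist": [0, 0, 0], "claw": 0.2},
  {"linear": [0, 0, 0.6], "twist": [0, 0, 0], "claw": 0.2},
  {"linear": [0, 0, 0.8], "twist": [0, 0, 0], "claw": 0.2},
  {"linear": [0, 0, 1.0], "twist": [0, 0, 0], "claw": 0.2},
  {"linear": [0, 0, 1.1], "twist": [0, 0, 0], "claw": 0.2},
  {"linear": [0, 0, 1.1], "twist": [0, 0, 0], "claw": 0.2},
])

```text
clock: 5.5
ee_pos: [551.7, 54.6, 230.2]
ee_rot: [0.0, 0.738, 0.675, -0.0]
force: [0.6, -0.7, -2.0]
opening: 0.275
```

Run:
```python
from h import *
o=st()
```

```text
t 5.5 pos [551.7  54.6 230.2] q [ 1.000e-04  7.381e-01  6.747e-01 -1.000e-04] F [ 0.6 -0.7 -2. ] M [-0.15 -0.01 -0.01] op 0.275
```

Request:
drive_tool([
  {"linear": [0, 0, 0.3], "twist": [0, 0, 0], "claw": 0.2},
  {"linear": [0, 0, 0.7], "twist": [0, 0, 0], "claw": 0.2},
  {"linear": [0, 0, 1.1], "twist": [0, 0, 0], "claw": 0.2},
  {"linear": [0, 0, 1.5], "twist": [0, 0, 0], "claw": 0.2},
  {"linear": [0, 0, 1.8], "twist": [0, 0, 0], "claw": 0.2},
  {"linear": [0, 0, 1.9], "twist": [0, 0, 0], "claw": 0.2},
  {"linear": [0, 0, 1.9], "twist": [0, 0, 0], "claw": 0.2},
])

```text
clock: 6.38
ee_pos: [551.6, 54.6, 211.2]
ee_rot: [0.0, 0.738, 0.675, -0.0]
force: [0.5, -1.6, -0.9]
opening: 0.269
```

Run:
```python
from h import *
o=st();snap('wrist','w5')
```

```text
t 6.38 pos [551.6  54.6 211.2] q [ 0.000e+00  7.380e-01  6.748e-01 -1.000e-04] F [ 0.5 -1.6 -0.9] M [-0.26 -0.1  -0.02] op 0.269
```

View pics/w5.png

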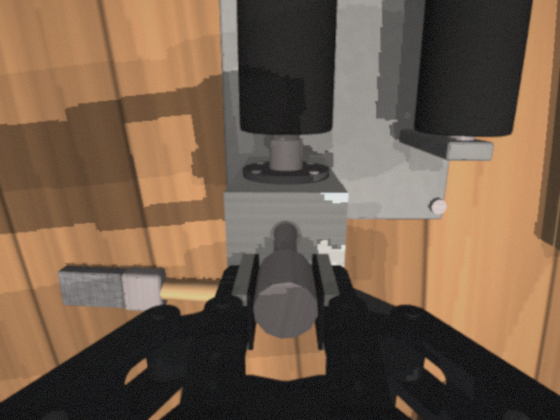

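Request:
drive_tool([
  {"linear": [0, 0, 0], "twist": [0, 0, 0], "claw": 0.35},
  {"linear": [0, 0, 0], "twist": [0, 0, 0], "claw": 0.5},
  {"linear": [0, 0, 0], "twist": [0, 0, 0], "claw": 0.6},
  {"linear": [0, 0, -1], "twist": [0, 0, 0], "claw": 0.6},
  {"linear": [0, 0, -4], "twist": [0, 0, 0], "claw": 0.6},
  {"linear": [0, 0, -7], "twist": [0, 0, 0], "claw": 0.6},
  {"linear": [-3, 0, -9], "twist": [0, 0, 0], "claw": 0.6},
  {"linear": [-5, 0, -9], "twist": [0, 0, 0], "claw": 0.6},
  {"linear": [-5, 0, -9], "twist": [0, 0, 0], "claw": 0.6},
])

```text
clock: 7.55
ee_pos: [547.0, 3.7, 300.5]
ee_rot: [-0.0, 0.739, 0.674, -0.0]
force: [-0.1, 0.8, 0.2]
opening: 0.599
```

Run:
```python
from h import *
o=st();snap('wrist','w6');snap('side','s6')
crop('s6','s6c',240,130,320,220,6)
```

```text
t 7.55 pos [547.    3.7 300.5] q [-4.000e-04  7.388e-01  6.739e-01 -3.000e-04] F [-0.1  0.8  0.2] M [ 0.02 -0.   -0.02] op 0.599
```

View pics/w6.png

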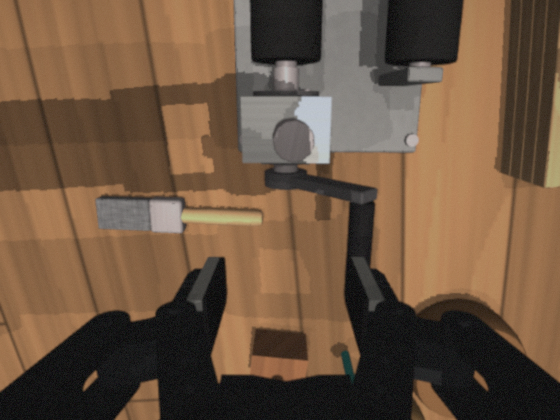

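View pics/s6c.png

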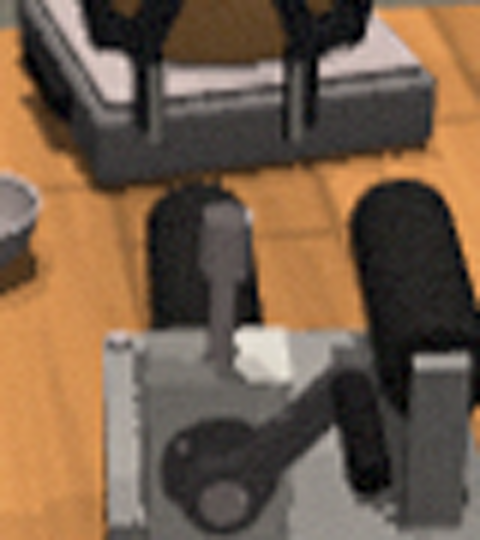

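```bash
cat >> h.py <<'E'
H=np.array([551.6,54.6,143.]);yaw=np.radians(-5.2);Rz=R.from_euler('z',yaw).as_matrix()
def hp(a,y=-90): return H-[0,0,48]+Rz@np.array([85*np.sin(a),y,85*np.cos(a)])
def tooldelta(P,o):
    M=R.from_quat(np.roll(o['ee_rot'],-1)).as_matrix();return (M.T@(np.array(P)-o['ee_pos'])/10).round(2)
E
python3 - <<'E'
from h import *
o=lobs('w6');crop('w6','w6c',250,150,400,280,5)
for a in (.65,.7,.75,.8):
  print(a,((proj([hp(a,-55),hp(a,-80)],'wrist',o)-[250,150]+.4)*5).round(0).tolist(),hp(a).round(1),tooldelta(hp(a)+[0,0,3],o))
E
```

```text
0.65 [[519.0, 280.0], [510.0, 434.0]] [594.7 -39.7 162.7] [-3.88  5.16 13.48]
0.7 [[537.0, 275.0], [528.0, 428.0]] [598. -40. 160.] [-3.88  5.49 13.74]
0.75 [[554.0, 270.0], [545.0, 421.0]] [601.1 -40.3 157.2] [-3.88  5.81 14.03]
0.8 [[570.0, 265.0], [560.0, 414.0]] [604.2 -40.6 154.2] [-3.88  6.12 14.32]
```

View pics/w6c.png

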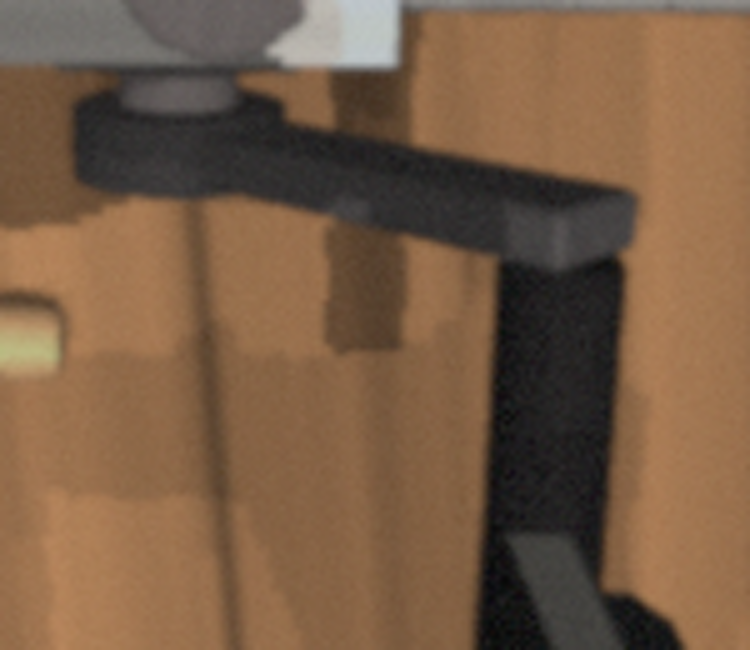

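Request:
drive_tool([
  {"linear": [-1.5, 2, 0], "twist": [0, 0, 0], "claw": 0.6},
  {"linear": [-3.5, 5, 3], "twist": [0, 0, 0], "claw": 0.6},
  {"linear": [-3.9, 5.9, 7], "twist": [0, 0, 0], "claw": 0.6},
  {"linear": [-3.9, 5.9, 11], "twist": [0, 0, 0], "claw": 0.6},
  {"linear": [-3.9, 5.9, 13.5], "twist": [0, 0, 0], "claw": 0.6},
  {"linear": [-3.9, 5.9, 14.1], "twist": [0, 0, 0], "claw": 0.6},
  {"linear": [-3.9, 5.9, 14.1], "twist": [0, 0, 0], "claw": 0.45},
  {"linear": [-3.9, 5.9, 14.1], "twist": [0, 0, 0], "claw": 0.3},
  {"linear": [-3.9, 5.9, 14.1], "twist": [0, 0, 0], "claw": 0.3},
], newtons=20)

```text
clock: 8.78
ee_pos: [602.9, -39.3, 161.5]
ee_rot: [0.001, 0.738, 0.675, 0.001]
force: [-0.1, 0.6, -0.5]
opening: 0.299
```

Run:
```python
from h import *
o=st();snap('wrist','w7');snap('scene','c7')
crop('c7','c7c',230,150,340,240,7)
for a in (.7,.75,.77,.8): print(a,tooldelta(hp(a)+[0,0,3],o))
```

```text
t 8.78 pos [602.9 -39.3 161.5] q [8.000e-04 7.380e-01 6.748e-01 6.000e-04] F [-0.1  0.6 -0.5] M [ 0.03  0.02 -0.02] op 0.299
0.7 [-0.11 -0.49 -0.15]
0.75 [-0.11 -0.17  0.14]
0.77 [-0.11 -0.04  0.25]
0.8 [-0.12  0.14  0.43]
```

View pics/w7.png

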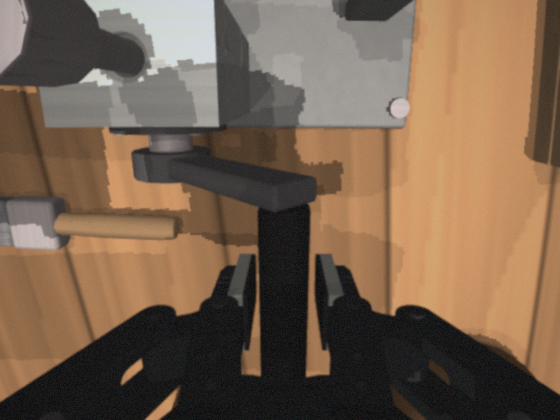

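View pics/c7c.png

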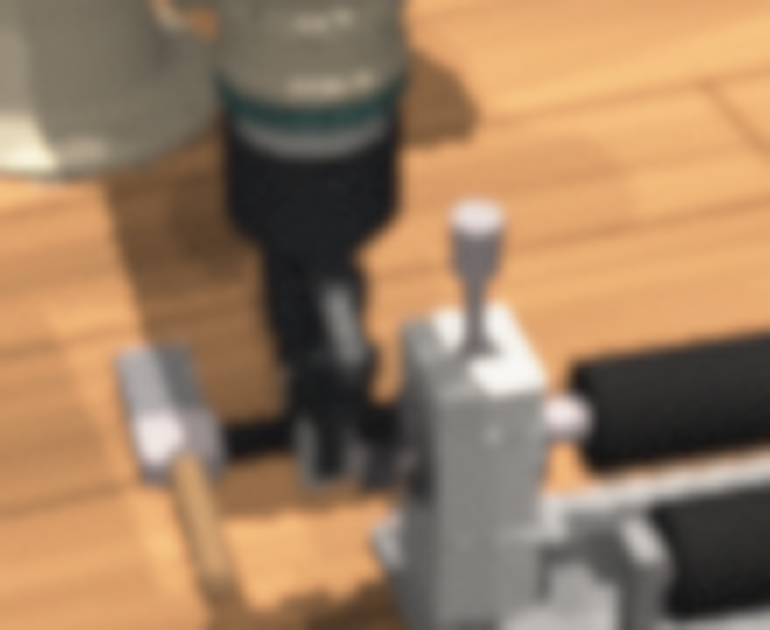

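Request:
drive_tool([
  {"linear": [0, -0.3, -0.2], "twist": [0, 0, 0], "claw": 0.3},
  {"linear": [0, -0.7, -0.5], "twist": [0, 0, 0], "claw": 0.3},
  {"linear": [0, -1.1, -0.8], "twist": [0, 0, 0], "claw": 0.3},
  {"linear": [0, -1.5, -1.1], "twist": [0, 0, 0], "claw": 0.3},
  {"linear": [0, -1.9, -1.4], "twist": [0, 0, 0], "claw": 0.3},
], newtons=20)

```text
clock: 9.5
ee_pos: [584.3, -37.6, 176.1]
ee_rot: [0.002, 0.738, 0.675, 0.001]
force: [5.2, -0.3, 3.1]
opening: 0.3
```

```bash
cat > look.py <<'E'
from h import *
import sys
n=sys.argv[1];o=st();snap('scene','c'+n);snap('wrist','w'+n)
a=cv2.imread(f'pics/c{n}.png')[150:240,240:340];b=cv2.imread(f'pics/w{n}.png')
a=cv2.resize(a,None,fx=4.67,fy=4.67,interpolation=cv2.INTER_CUBIC)[:420]
b=cv2.resize(b[:300],None,fx=.6,fy=.6)
c=np.zeros((420,800,3),np.uint8);c[:a.shape[0],:a.shape[1]]=a[:,:467];c[:180,468:468+332]=b[:,:332];cv2.imwrite(f'pics/L{n}.png',c)
# crank angle est. from TCP
d=Rz.T@(o['ee_pos']-H);print('tool in stand xyz',d.round(1),'angle if centred',np.arcsin(np.clip(d[0]/85,-1,1)).round(3),'angle if pushed by +x jaw',np.arcsin((d[0]+2.7)/85).round(3))
# head-top row in scene: template match from c7
t=cv2.imread('pics/c7.png')[174:196,290:306];im=cv2.imread(f'pics/c{n}.png')
r=cv2.matchTemplate(cv2.resize(im[165:215,280:316],None,fx=4,fy=4),cv2.resize(t,None,fx=4,fy=4),cv2.TM_CCOEFF_NORMED);_,m,_,p=cv2.minMaxLoc(r);print('head shift px',p[0]/4+280-290,p[1]/4+165-174,'score',round(m,3))
E
python3 look.py 8
```

```text
t 9.5 pos [584.3 -37.6 176.1] q [0.0016 0.738  0.6748 0.0014] F [ 5.2 -0.3  3.1] M [-0.04 -0.88 -0.05] op 0.3
tool in stand xyz [ 40.9 -88.9  33.1] angle if centred 0.502 angle if pushed by +x jaw 0.539
head shift px 0.25 0.25 score 0.973
```

View pics/L8.png

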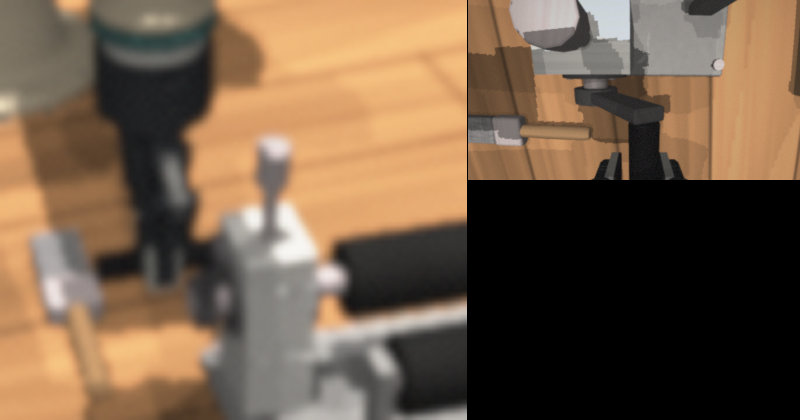

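Request:
drive_tool([
  {"linear": [0, -0.25, 0], "twist": [0, 0, 0], "claw": 0.3},
  {"linear": [0, -0.5, 0], "twist": [0, 0, 0], "claw": 0.3},
  {"linear": [0, -0.75, 0], "twist": [0, 0, 0], "claw": 0.3},
  {"linear": [0, -1.0, 0], "twist": [0, 0, 0], "claw": 0.3},
])

```text
clock: 10.1
ee_pos: [573.2, -36.7, 174.0]
ee_rot: [-0.0, 0.738, 0.675, -0.0]
force: [3.1, -0.6, 2.5]
opening: 0.301
```

```bash
python3 look.py 9
```

```text
t 10.1 pos [573.2 -36.7 174. ] q [-2.000e-04  7.380e-01  6.748e-01 -3.000e-04] F [ 3.1 -0.6  2.5] M [-0.1  -0.58  0.02] op 0.301
tool in stand xyz [ 29.8 -88.9  31. ] angle if centred 0.358 angle if pushed by +x jaw 0.393
head shift px 0.25 0.25 score 0.969
```

Request:
drive_tool([
  {"linear": [0, -0.25, -0.1], "twist": [0, 0, 0], "claw": 0.3},
  {"linear": [0, -0.5, -0.2], "twist": [0, 0, 0], "claw": 0.3},
  {"linear": [0, -0.75, -0.3], "twist": [0, 0, 0], "claw": 0.3},
])

```text
clock: 10.58
ee_pos: [565.9, -36.0, 177.3]
ee_rot: [-0.0, 0.738, 0.675, -0.0]
force: [2.6, -0.5, 1.1]
opening: 0.301
```

```bash
python3 look.py 10
```

```text
t 10.57 pos [565.9 -36.  177.3] q [-1.000e-04  7.380e-01  6.748e-01 -1.000e-04] F [ 2.6 -0.5  1.1] M [-0.   -0.4  -0.02] op 0.301
tool in stand xyz [ 22.4 -88.9  34.3] angle if centred 0.267 angle if pushed by +x jaw 0.3
head shift px 0.25 0.25 score 0.967
```

Request:
drive_tool([
  {"linear": [0, -0.25, -0.1], "twist": [0, 0, 0], "claw": 0.3},
  {"linear": [0, -0.5, -0.1], "twist": [0, 0, 0], "claw": 0.3},
  {"linear": [0, -0.75, -0.2], "twist": [0, 0, 0], "claw": 0.3},
])

```text
clock: 11.05
ee_pos: [558.4, -35.3, 179.3]
ee_rot: [-0.0, 0.738, 0.675, -0.0]
force: [2.2, -0.4, 0.7]
opening: 0.296
```

```bash
python3 look.py 11
```

```text
t 11.05 pos [558.4 -35.3 179.3] q [-0.000e+00  7.380e-01  6.748e-01 -1.000e-04] F [ 2.2 -0.4  0.7] M [-0.   -0.32  0.04] op 0.296
tool in stand xyz [ 15.  -88.9  36.3] angle if centred 0.177 angle if pushed by +x jaw 0.209
head shift px 0.25 0.25 score 0.966
```

Request:
drive_tool([
  {"linear": [0, -0.25, -0.1], "twist": [0, 0, 0], "claw": 0.3},
  {"linear": [0, -0.5, -0.1], "twist": [0, 0, 0], "claw": 0.3},
  {"linear": [0, -0.75, -0.2], "twist": [0, 0, 0], "claw": 0.3},
])

```text
clock: 11.52
ee_pos: [550.9, -34.6, 181.2]
ee_rot: [-0.0, 0.738, 0.675, -0.0]
force: [1.9, -1.7, -1.1]
opening: 0.298
```

```bash
python3 look.py 12
```

```text
t 11.53 pos [550.9 -34.6 181.2] q [-1.000e-04  7.380e-01  6.748e-01 -1.000e-04] F [ 1.9 -1.7 -1.1] M [ 0.03 -0.26  0.01] op 0.298
tool in stand xyz [  7.4 -88.9  38.2] angle if centred 0.087 angle if pushed by +x jaw 0.119
head shift px 0.25 0.5 score 0.962
```

Request:
drive_tool([
  {"linear": [0, -0.25, 0], "twist": [0, 0, 0], "claw": 0.3},
  {"linear": [0, -0.5, -0.1], "twist": [0, 0, 0], "claw": 0.3},
  {"linear": [0, -0.75, -0.1], "twist": [0, 0, 0], "claw": 0.3},
])

```text
clock: 12.0
ee_pos: [543.6, -34.0, 182.4]
ee_rot: [0.0, 0.738, 0.675, 0.0]
force: [3.2, 0.7, 1.1]
opening: 0.302
```

```bash
python3 look.py 13
```

```text
t 12.0 pos [543.6 -34.  182.4] q [2.000e-04 7.381e-01 6.747e-01 1.000e-04] F [3.2 0.7 1.1] M [ 0.05 -0.38 -0.04] op 0.302
tool in stand xyz [  0.1 -89.   39.4] angle if centred 0.001 angle if pushed by +x jaw 0.033
head shift px 0.25 0.5 score 0.968
```

View pics/L13.png

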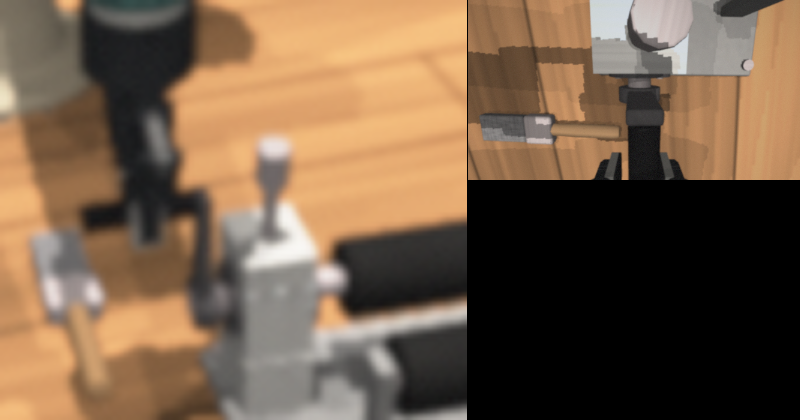

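Request:
drive_tool([
  {"linear": [0, -0.25, 0], "twist": [0, 0, 0], "claw": 0.3},
  {"linear": [0, -0.5, 0], "twist": [0, 0, 0], "claw": 0.3},
  {"linear": [0, -0.75, 0], "twist": [0, 0, 0], "claw": 0.3},
])

```text
clock: 12.48
ee_pos: [536.1, -33.4, 182.4]
ee_rot: [0.0, 0.738, 0.675, 0.0]
force: [2.5, 0.1, 1.6]
opening: 0.302
```

```bash
python3 look.py 14
```

```text
t 12.47 pos [536.1 -33.4 182.4] q [1.000e-04 7.381e-01 6.747e-01 0.000e+00] F [2.5 0.1 1.6] M [-0.02 -0.3   0.04] op 0.302
tool in stand xyz [ -7.5 -89.   39.4] angle if centred -0.088 angle if pushed by +x jaw -0.056
head shift px 0.25 0.5 score 0.967
```

Request:
drive_tool([
  {"linear": [0, -0.25, 0], "twist": [0, 0, 0], "claw": 0.3},
  {"linear": [0, -0.5, 0.1], "twist": [0, 0, 0], "claw": 0.3},
  {"linear": [0, -0.75, 0.1], "twist": [0, 0, 0], "claw": 0.3},
])

```text
clock: 12.95
ee_pos: [528.5, -32.7, 181.1]
ee_rot: [-0.0, 0.738, 0.675, -0.0]
force: [2.0, 0.4, 1.3]
opening: 0.299
```

```bash
python3 look.py 15
```

```text
t 12.95 pos [528.5 -32.7 181.1] q [-1.000e-04  7.381e-01  6.747e-01 -1.000e-04] F [2.  0.4 1.3] M [-0.01 -0.28 -0.04] op 0.299
tool in stand xyz [-15.1 -89.   38.1] angle if centred -0.178 angle if pushed by +x jaw -0.146
head shift px 0.25 0.5 score 0.975
```

Request:
drive_tool([
  {"linear": [0, -0.25, 0.05], "twist": [0, 0, 0], "claw": 0.3},
  {"linear": [0, -0.5, 0.1], "twist": [0, 0, 0], "claw": 0.3},
  {"linear": [0, -0.75, 0.2], "twist": [0, 0, 0], "claw": 0.3},
])

```text
clock: 13.42
ee_pos: [521.2, -32.0, 179.3]
ee_rot: [0.0, 0.738, 0.675, 0.0]
force: [2.3, 0.3, 0.1]
opening: 0.297
```

```bash
python3 look.py 16
```

```text
t 13.43 pos [521.2 -32.  179.3] q [1.000e-04 7.381e-01 6.747e-01 1.000e-04] F [2.3 0.3 0.1] M [-0.02 -0.35 -0.03] op 0.297
tool in stand xyz [-22.4 -89.   36.3] angle if centred -0.267 angle if pushed by +x jaw -0.234
head shift px 0.25 0.75 score 0.977
```

Request:
drive_tool([
  {"linear": [0, -0.25, 0.1], "twist": [0, 0, 0], "claw": 0.3},
  {"linear": [0, -0.5, 0.15], "twist": [0, 0, 0], "claw": 0.3},
  {"linear": [0, -0.75, 0.25], "twist": [0, 0, 0], "claw": 0.3},
])

```text
clock: 13.9
ee_pos: [513.7, -31.3, 176.8]
ee_rot: [0.0, 0.738, 0.675, 0.0]
force: [1.3, 0.1, 0.3]
opening: 0.297
```

```bash
python3 look.py 17
```

```text
t 13.9 pos [513.7 -31.3 176.8] q [1.000e-04 7.381e-01 6.747e-01 0.000e+00] F [1.3 0.1 0.3] M [-0.   -0.26  0.03] op 0.297
tool in stand xyz [-30.  -89.   33.8] angle if centred -0.361 angle if pushed by +x jaw -0.327
head shift px 0.25 0.75 score 0.977
```

View pics/L17.png

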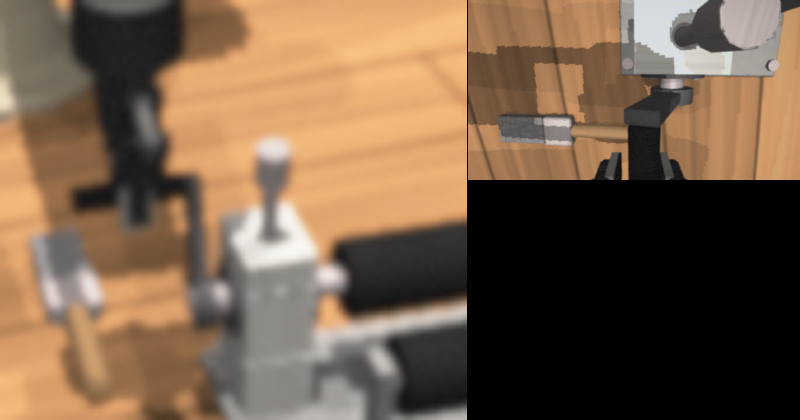

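Request:
drive_tool([
  {"linear": [0, -0.25, 0.1], "twist": [0, 0, 0], "claw": 0.3},
  {"linear": [0, -0.5, 0.2], "twist": [0, 0, 0], "claw": 0.3},
  {"linear": [0, -0.75, 0.3], "twist": [0, 0, 0], "claw": 0.3},
])

```text
clock: 14.38
ee_pos: [506.2, -30.7, 173.7]
ee_rot: [0.0, 0.738, 0.675, -0.0]
force: [1.7, -0.5, 0.8]
opening: 0.302
```

```bash
python3 look.py 18
```

```text
t 14.38 pos [506.2 -30.7 173.7] q [ 0.000e+00  7.380e-01  6.748e-01 -1.000e-04] F [ 1.7 -0.5  0.8] M [-0.04 -0.24  0.01] op 0.302
tool in stand xyz [-37.5 -89.   30.7] angle if centred -0.457 angle if pushed by +x jaw -0.422
head shift px 0.0 1.25 score 0.971
```

View pics/L18.png

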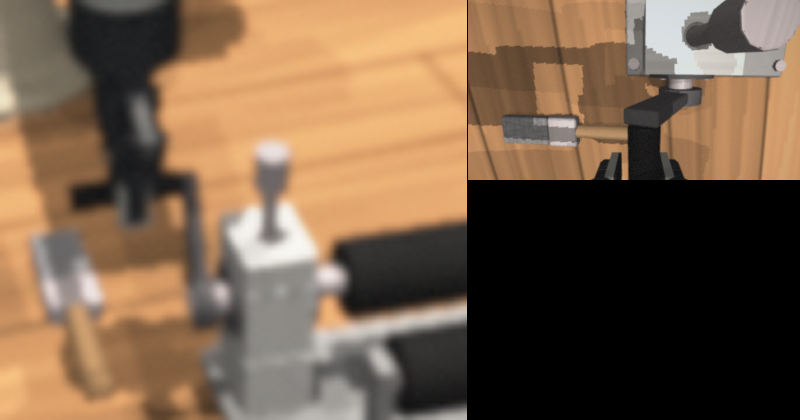

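Request:
drive_tool([
  {"linear": [0, -0.2, 0.1], "twist": [0, 0, 0], "claw": 0.3},
  {"linear": [0, -0.4, 0.2], "twist": [0, 0, 0], "claw": 0.3},
])

```text
clock: 14.72
ee_pos: [502.3, -30.3, 171.8]
ee_rot: [0.0, 0.738, 0.675, 0.0]
force: [1.8, 0.5, 1.4]
opening: 0.298
```

```bash
python3 look.py 19
```

```text
t 14.72 pos [502.3 -30.3 171.8] q [1.000e-04 7.380e-01 6.747e-01 1.000e-04] F [1.8 0.5 1.4] M [-0.   -0.26  0.02] op 0.298
tool in stand xyz [-41.4 -89.   28.8] angle if centred -0.508 angle if pushed by +x jaw -0.472
head shift px 0.0 1.75 score 0.94
```

View pics/L19.png

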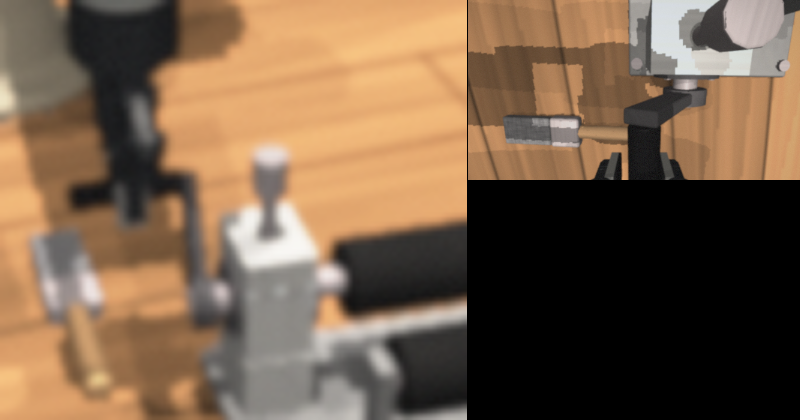

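Request:
drive_tool([
  {"linear": [0, -0.15, 0.1], "twist": [0, 0, 0], "claw": 0.3},
  {"linear": [0, -0.3, 0.2], "twist": [0, 0, 0], "claw": 0.3},
])

```text
clock: 15.08
ee_pos: [499.4, -30.0, 169.8]
ee_rot: [0.0, 0.738, 0.675, 0.0]
force: [1.8, -0.3, 1.4]
opening: 0.301
```

```bash
python3 look.py 20
```

```text
t 15.07 pos [499.4 -30.  169.8] q [1.000e-04 7.380e-01 6.748e-01 0.000e+00] F [ 1.8 -0.3  1.4] M [-0.08 -0.29 -0.07] op 0.301
tool in stand xyz [-44.3 -89.   26.8] angle if centred -0.549 angle if pushed by +x jaw -0.512
head shift px 0.0 1.75 score 0.923
```

View pics/L20.png

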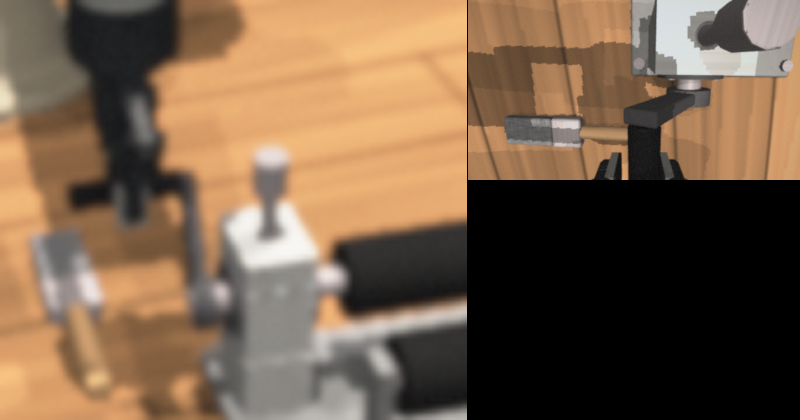

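Request:
drive_tool([
  {"linear": [0, -0.2, 0.1], "twist": [0, 0, 0], "claw": 0.3},
  {"linear": [0, -0.4, 0.2], "twist": [0, 0, 0], "claw": 0.3},
])

```text
clock: 15.42
ee_pos: [495.3, -29.7, 167.7]
ee_rot: [0.0, 0.738, 0.675, 0.0]
force: [1.7, -0.7, 0.4]
opening: 0.299
```

```bash
python3 look.py 21
python3 - <<'E'
from h import *
print(proj([[551.6,54.6,219],[551.6,54.6,209]],'scene'))
E
```

```text
t 15.43 pos [495.3 -29.7 167.7] q [0.     0.738  0.6748 0.    ] F [ 1.7 -0.7  0.4] M [-0.01 -0.26 -0.01] op 0.299
tool in stand xyz [-48.4 -89.   24.7] angle if centred -0.606 angle if pushed by +x jaw -0.568
head shift px 0.0 2.5 score 0.887
[[298.26244278 179.36857787]
 [298.20974884 182.10205405]]
```

View pics/L21.png

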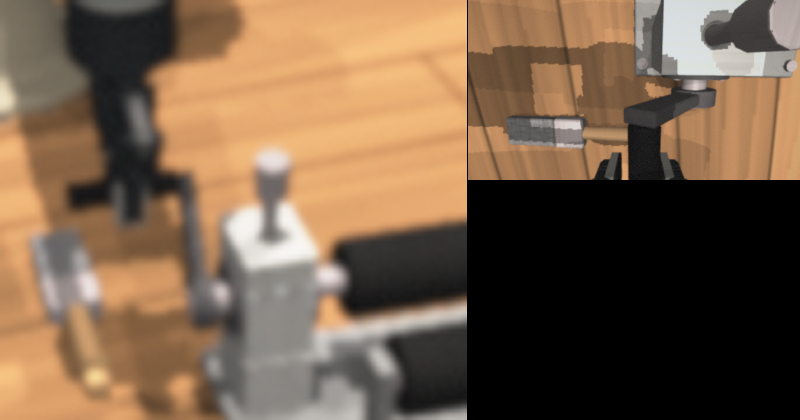

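Request:
drive_tool([
  {"linear": [0, -0.2, 0.12], "twist": [0, 0, 0], "claw": 0.3},
  {"linear": [0, -0.4, 0.25], "twist": [0, 0, 0], "claw": 0.3},
])

```text
clock: 15.78
ee_pos: [491.3, -29.3, 165.2]
ee_rot: [0.0, 0.738, 0.675, 0.0]
force: [0.9, 0.5, 0.8]
opening: 0.302
```

```bash
python3 look.py 22
```

```text
t 15.78 pos [491.3 -29.3 165.2] q [1.000e-04 7.380e-01 6.748e-01 0.000e+00] F [0.9 0.5 0.8] M [ 0.04 -0.3  -0.03] op 0.302
tool in stand xyz [-52.4 -89.   22.2] angle if centred -0.665 angle if pushed by +x jaw -0.625
head shift px 0.0 2.5 score 0.885
```

Request:
drive_tool([
  {"linear": [0, -0.15, 0.1], "twist": [0, 0, 0], "claw": 0.3},
  {"linear": [0, -0.25, 0.2], "twist": [0, 0, 0], "claw": 0.3},
])

```text
clock: 16.12
ee_pos: [488.9, -29.1, 163.3]
ee_rot: [0.0, 0.738, 0.675, 0.0]
force: [2.6, -0.9, 0.9]
opening: 0.298
```

```bash
python3 look.py 23
```

```text
t 16.12 pos [488.9 -29.1 163.3] q [1.000e-04 7.380e-01 6.748e-01 0.000e+00] F [ 2.6 -0.9  0.9] M [-0.02 -0.25 -0.02] op 0.298
tool in stand xyz [-54.8 -89.   20.3] angle if centred -0.701 angle if pushed by +x jaw -0.661
head shift px 0.25 2.5 score 0.882
```

View pics/w23.png

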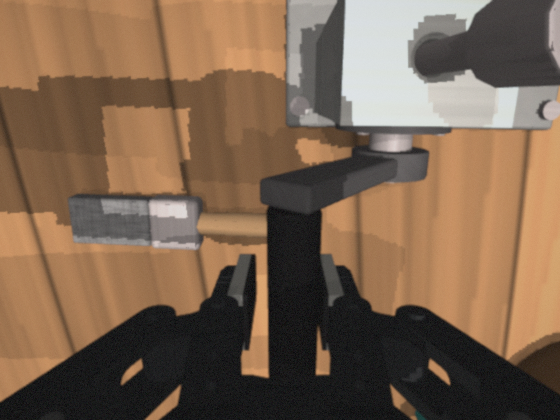

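Request:
drive_tool([
  {"linear": [0, -0.12, 0.1], "twist": [0, 0, 0], "claw": 0.3},
  {"linear": [0, -0.24, 0.2], "twist": [0, 0, 0], "claw": 0.3},
])

```text
clock: 16.48
ee_pos: [486.7, -28.9, 161.4]
ee_rot: [0.0, 0.738, 0.675, 0.0]
force: [2.2, -0.5, 2.8]
opening: 0.298
```

```bash
python3 look.py 24
```

```text
t 16.48 pos [486.7 -28.9 161.4] q [3.000e-04 7.381e-01 6.747e-01 2.000e-04] F [ 2.2 -0.5  2.8] M [-0.1  -0.45 -0.03] op 0.298
tool in stand xyz [-57.1 -89.   18.4] angle if centred -0.736 angle if pushed by +x jaw -0.694
head shift px 0.25 2.75 score 0.879
```

Request:
drive_tool([
  {"linear": [0, -0.1, 0.1], "twist": [0, 0, 0], "claw": 0.3},
  {"linear": [0, -0.2, 0.2], "twist": [0, 0, 0], "claw": 0.3},
])

```text
clock: 16.82
ee_pos: [484.9, -28.8, 159.6]
ee_rot: [0.001, 0.738, 0.675, 0.0]
force: [3.4, 0.7, 3.9]
opening: 0.293
```

```bash
python3 look.py 25
```

```text
t 16.82 pos [484.9 -28.8 159.6] q [5.000e-04 7.380e-01 6.748e-01 4.000e-04] F [3.4 0.7 3.9] M [-0.04 -0.71 -0.01] op 0.293
tool in stand xyz [-58.9 -89.1  16.6] angle if centred -0.766 angle if pushed by +x jaw -0.722
head shift px 0.25 2.75 score 0.872
```

Request:
drive_tool([
  {"linear": [0, 0.3, -0.3], "twist": [0, 0, 0], "claw": 0.3},
  {"linear": [0, 0.7, -0.5], "twist": [0, 0, 0], "claw": 0.3},
  {"linear": [0, 1.1, -0.8], "twist": [0, 0, 0], "claw": 0.3},
  {"linear": [0, 1.5, -1.0], "twist": [0, 0, 0], "claw": 0.3},
  {"linear": [0, 1.9, -1.3], "twist": [0, 0, 0], "claw": 0.3},
  {"linear": [0, 2.2, -1.5], "twist": [0, 0, 0], "claw": 0.3},
])

```text
clock: 17.68
ee_pos: [506.3, -30.6, 174.5]
ee_rot: [-0.0, 0.738, 0.675, -0.001]
force: [-3.7, 0.6, 1.9]
opening: 0.3
```

```bash
sed -i "s/'angle if pushed by +x jaw'.*/'+x jaw',np.arcsin((d[0]+2.7)\/85).round(3),'-x jaw',np.arcsin((d[0]-2.7)\/85).round(3))/" look.py; python3 look.py 26
```

```text
t 17.68 pos [506.3 -30.6 174.5] q [-5.000e-04  7.380e-01  6.748e-01 -5.000e-04] F [-3.7  0.6  1.9] M [ 0.09  0.7  -0.03] op 0.3
tool in stand xyz [-37.4 -89.   31.5] angle if centred -0.455 +x jaw -0.42 -x jaw -0.491
head shift px 0.0 1.75 score 0.943
```

Run:
```python
from h import *
snap('side','s26')
for n in ('18','20','25','26'):
    crop('c'+n,'a'+n,280,165,320,215,8)
im=np.hstack([cv2.resize(cv2.imread(f'pics/a{n}.png'),(200,250)) for n in ('18','20','25','26')])
im2=cv2.imread('pics/w26.png')[0:200,280:560];im2=cv2.resize(im2,None,fx=1.7,fy=1.7)
im3=cv2.resize(cv2.imread('pics/s26.png')[120:220,240:330],None,fx=3.2,fy=3.2)
c=np.zeros((600,800,3),np.uint8);c[:250]=im;c[250:250+im2.shape[0],:im2.shape[1]]=im2;c[250:250+im3.shape[0],490:490+im3.shape[1]]=im3
cv2.imwrite('pics/m26.png',c)
```

```text
(no output)
```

View pics/m26.png

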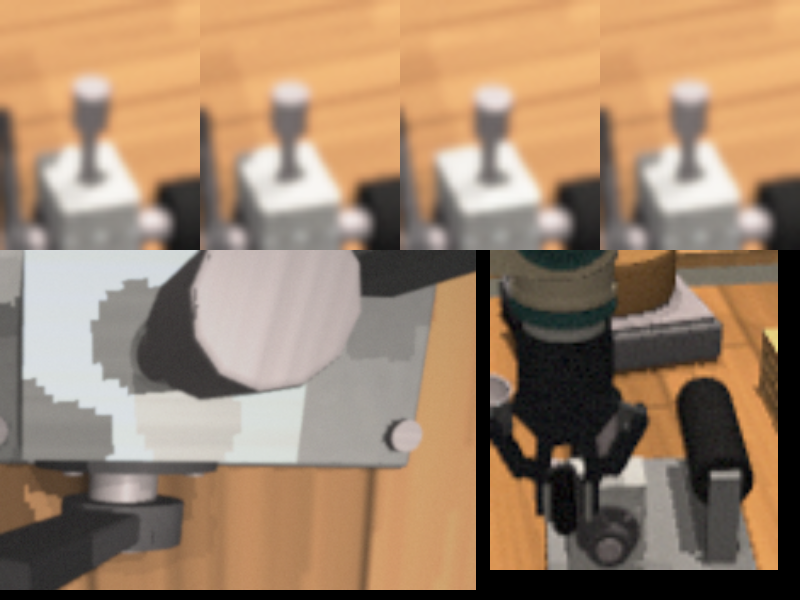

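Run:
```python
from h import *
from scipy.optimize import least_squares
t=np.linspace(0,2*np.pi,73)
def fit(n,L,Rr,B):
    o=lobs(n)
    def f(p):
        q=proj(np.c_[p[0]+12*np.cos(t),p[1]+12*np.sin(t),np.full(73,p[2])],'wrist',o)
        return [q[:,0].min()-L,q[:,0].max()-Rr,q[:,1].max()-B]
    r=least_squares(f,[551,54,212]);return r.x.round(1),abs(r.fun).max().round(2)
print(fit('w26',394.7,491.8,82.4))
crop('w19','w19c',400,0,560,120,5);crop('w13','w13c',230,0,400,100,4)
```

```text
(array([553. ,  55.2, 202.4]), np.float64(0.0))
```

View pics/w19c.png

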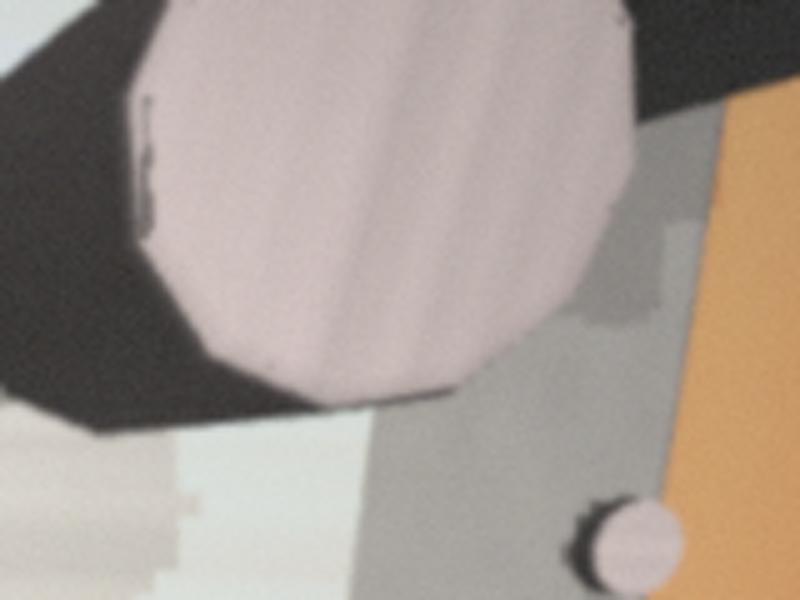

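View pics/w13c.png

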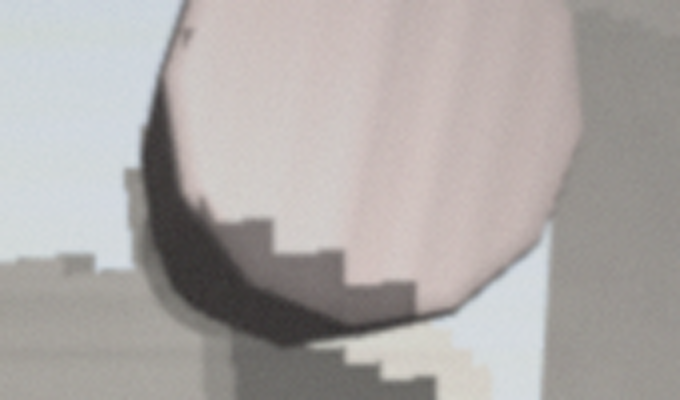

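Run:
```python
from h import *
from scipy.optimize import least_squares
t=np.linspace(0,2*np.pi,73)
def fit(n,L,Rr,B):
    o=lobs(n)
    def f(p):
        q=proj(np.c_[p[0]+12*np.cos(t),p[1]+12*np.sin(t),np.full(73,p[2])],'wrist',o)
        return [q[:,0].min()-L,q[:,0].max()-Rr,q[:,1].max()-B]
    r=least_squares(f,[551,54,212]);return r.x.round(1),abs(r.fun).max().round(2)
print(fit('w13',270.9,375.1,81.6),fit('w19',425.2,526.6,81.2),fit('w26',394.4,491.5,82.2))
```

```text
(array([559.9,  54.3, 214.5]), np.float64(0.0)) (array([554.1,  55.3, 204.1]), np.float64(0.0)) (array([552.9,  55.2, 202.4]), np.float64(0.0))
```

Request:
drive_tool([
  {"linear": [0, 0.15, -0.05], "twist": [0, 0, 0], "claw": 0.3},
  {"linear": [0, 0.3, -0.1], "twist": [0, 0, 0], "claw": 0.3},
])

```text
clock: 18.08
ee_pos: [509.3, -30.9, 175.3]
ee_rot: [-0.0, 0.738, 0.675, -0.0]
force: [-4.2, -0.2, 2.7]
opening: 0.301
```

```bash
python3 look.py 27
```

```text
t 18.07 pos [509.3 -30.9 175.3] q [-1.000e-04  7.380e-01  6.748e-01 -2.000e-04] F [-4.2 -0.2  2.7] M [0.06 0.59 0.02] op 0.301
tool in stand xyz [-34.3 -89.   32.3] angle if centred -0.416 +x jaw -0.381 -x jaw -0.451
head shift px 0.0 2.0 score 0.932
```

Request:
drive_tool([
  {"linear": [0, 0.1, -0.05], "twist": [0, 0, 0], "claw": 0.3},
  {"linear": [0, 0.2, -0.1], "twist": [0, 0, 0], "claw": 0.3},
])

```text
clock: 18.42
ee_pos: [511.5, -31.1, 176.4]
ee_rot: [0.0, 0.738, 0.675, 0.0]
force: [-3.6, 0.1, 2.4]
opening: 0.3
```

```bash
python3 look.py 28
```

```text
t 18.43 pos [511.5 -31.1 176.4] q [0.     0.738  0.6748 0.    ] F [-3.6  0.1  2.4] M [0.07 0.67 0.03] op 0.3
tool in stand xyz [-32.2 -89.   33.4] angle if centred -0.388 +x jaw -0.354 -x jaw -0.423
head shift px 0.0 2.0 score 0.935
```

Request:
drive_tool([
  {"linear": [0, 0.1, -0.05], "twist": [0, 0, 0], "claw": 0.3},
  {"linear": [0, 0.2, -0.1], "twist": [0, 0, 0], "claw": 0.3},
])

```text
clock: 18.77
ee_pos: [513.5, -31.3, 177.4]
ee_rot: [0.0, 0.738, 0.675, -0.0]
force: [-3.7, 0.8, 2.0]
opening: 0.302
```

```bash
python3 look.py 29
python3 - <<'E'
from h import *
crop('w29','w29c',200,100,420,400,2)
E
```

```text
t 18.77 pos [513.5 -31.3 177.4] q [ 1.000e-04  7.380e-01  6.748e-01 -0.000e+00] F [-3.7  0.8  2. ] M [ 0.07  0.59 -0.07] op 0.302
tool in stand xyz [-30.2 -89.   34.4] angle if centred -0.363 +x jaw -0.329 -x jaw -0.397
head shift px 0.0 1.75 score 0.936
```

View pics/w29.png

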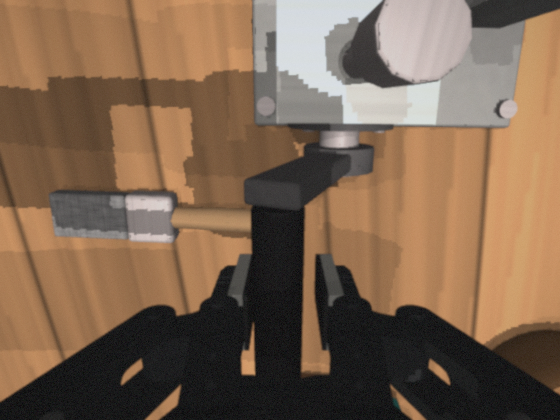

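Request:
drive_tool([
  {"linear": [0, 0.12, -0.05], "twist": [0, 0, 0], "claw": 0.3},
  {"linear": [0, 0.25, -0.1], "twist": [0, 0, 0], "claw": 0.3},
])

```text
clock: 19.12
ee_pos: [516.0, -31.5, 178.3]
ee_rot: [0.0, 0.738, 0.675, -0.0]
force: [-3.2, 0.1, 2.7]
opening: 0.298
```

```bash
python3 look.py 30
```

```text
t 19.12 pos [516.  -31.5 178.3] q [ 1.000e-04  7.380e-01  6.748e-01 -0.000e+00] F [-3.2  0.1  2.7] M [ 0.01  0.61 -0.01] op 0.298
tool in stand xyz [-27.7 -89.   35.3] angle if centred -0.331 +x jaw -0.298 -x jaw -0.365
head shift px 0.0 1.75 score 0.943
```

Request:
drive_tool([
  {"linear": [0, 0.1, -0.03], "twist": [0, 0, 0], "claw": 0.3},
  {"linear": [0, 0.2, -0.05], "twist": [0, 0, 0], "claw": 0.3},
])

```text
clock: 19.48
ee_pos: [517.9, -31.7, 178.8]
ee_rot: [0.0, 0.738, 0.675, -0.0]
force: [-3.2, 0.4, 2.2]
opening: 0.3
```

```bash
python3 look.py 31
```

```text
t 19.48 pos [517.9 -31.7 178.8] q [ 0.      0.738   0.6748 -0.    ] F [-3.2  0.4  2.2] M [ 0.05  0.49 -0.  ] op 0.3
tool in stand xyz [-25.7 -89.   35.8] angle if centred -0.307 +x jaw -0.274 -x jaw -0.341
head shift px 0.0 1.5 score 0.943
```

Run:
```python
from h import *
a=cv2.imread('pics/w31.png')[0:120,340:500];b=cv2.imread('pics/w29.png')[0:120,340:500]
cv2.imwrite('pics/w31c.png',cv2.resize(np.vstack([a,b]),None,fx=2.5*2,fy=2.5,interpolation=cv2.INTER_CUBIC))
```

```text
(no output)
```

View pics/w31c.png

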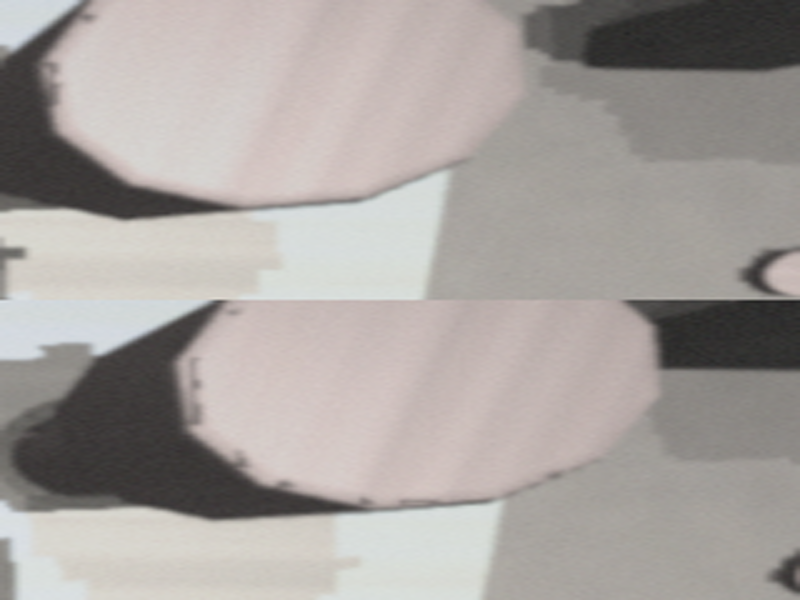

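```bash
cat >> h.py <<'E'
from scipy.optimize import least_squares
_t=np.linspace(0,2*np.pi,73)
def fit(n,L,Rr,B):
    o=lobs(n)
    def f(p):
        q=proj(np.c_[p[0]+12*np.cos(_t),p[1]+12*np.sin(_t),np.full(73,p[2])],'wrist',o)
        return [q[:,0].min()-L,q[:,0].max()-Rr,q[:,1].max()-B]
    r=least_squares(f,[551,54,212]);return r.x.round(1)
E
python3 - <<'E'
from h import *
print(fit('w29',374.6,471.6,82.4),fit('w31',347.6,444.6,81.6))
E
```

```text
[555.1  54.9 204.6] [553.1  55.3 205.4]
```

Request:
drive_tool([
  {"linear": [0, 0.1, -0.03], "twist": [0, 0, 0], "claw": 0.3},
  {"linear": [0, 0.2, -0.05], "twist": [0, 0, 0], "claw": 0.3},
])

```text
clock: 19.82
ee_pos: [519.9, -31.9, 179.4]
ee_rot: [0.0, 0.738, 0.675, -0.0]
force: [-3.7, -0.3, 2.0]
opening: 0.302
```

```bash
python3 look.py 32
python3 - <<'E'
from h import *
a=cv2.imread('pics/w32.png')[0:150,320:500]
cv2.imwrite('pics/w32c.png',cv2.resize(a,None,fx=4,fy=4,interpolation=cv2.INTER_CUBIC))
E
```

```text
t 19.82 pos [519.9 -31.9 179.4] q [ 0.000e+00  7.381e-01  6.747e-01 -1.000e-04] F [-3.7 -0.3  2. ] M [ 0.03  0.6  -0.01] op 0.302
tool in stand xyz [-23.7 -89.   36.4] angle if centred -0.283 +x jaw -0.25 -x jaw -0.316
head shift px -0.25 1.25 score 0.952
```

View pics/w32c.png

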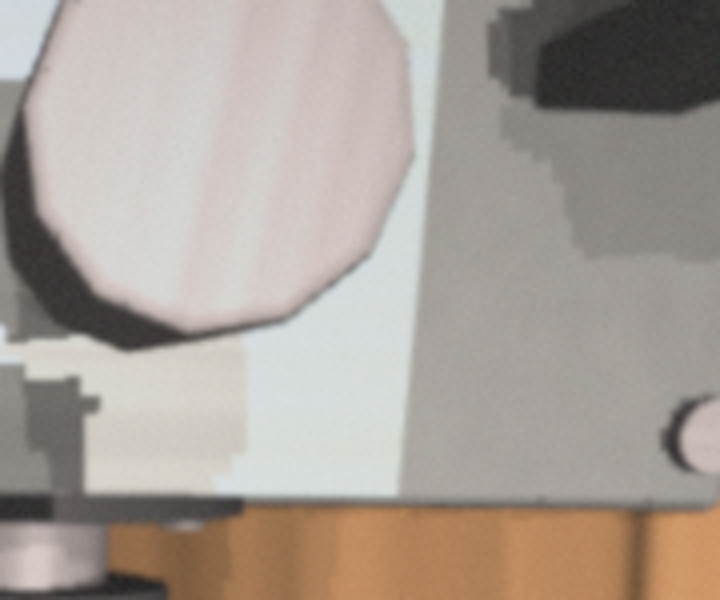

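Run:
```python
from h import *
print(fit('w32',326.4,422.9,82.6))
```

```text
[550.   55.3 205.1]
```

Request:
drive_tool([
  {"linear": [0, 0.12, -0.03], "twist": [0, 0, 0], "claw": 0.3},
  {"linear": [0, 0.24, -0.06], "twist": [0, 0, 0], "claw": 0.3},
])

```text
clock: 20.18
ee_pos: [522.3, -32.1, 180.0]
ee_rot: [0.0, 0.738, 0.675, -0.0]
force: [-5.5, 0.5, 2.8]
opening: 0.302
```

```bash
python3 look.py 33
python3 - <<'E'
from h import *
a=cv2.imread('pics/w33.png')[0:150,280:480]
cv2.imwrite('pics/w33c.png',cv2.resize(a,None,fx=4,fy=4,interpolation=cv2.INTER_CUBIC))
E
```

```text
t 20.18 pos [522.3 -32.1 180. ] q [ 0.000e+00  7.380e-01  6.748e-01 -1.000e-04] F [-5.5  0.5  2.8] M [0.02 0.58 0.05] op 0.302
tool in stand xyz [-21.3 -89.   37. ] angle if centred -0.253 +x jaw -0.221 -x jaw -0.286
head shift px -0.75 0.5 score 0.947
```

View pics/w33c.png

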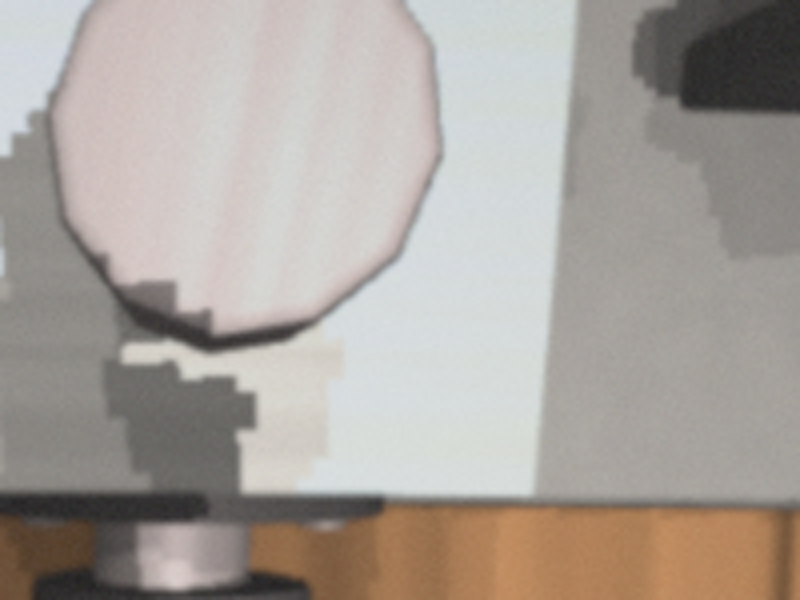

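Request:
drive_tool([
  {"linear": [0, -0.4, 0.1], "twist": [0, 0, 0], "claw": 0.3},
  {"linear": [0, -0.8, 0.25], "twist": [0, 0, 0], "claw": 0.3},
  {"linear": [0, -1.2, 0.4], "twist": [0, 0, 0], "claw": 0.3},
  {"linear": [0, -1.6, 0.55], "twist": [0, 0, 0], "claw": 0.3},
  {"linear": [0, -1.95, 0.65], "twist": [0, 0, 0], "claw": 0.3},
  {"linear": [0, -2.15, 0.7], "twist": [0, 0, 0], "claw": 0.3},
  {"linear": [0, -2.15, 0.7], "twist": [0, 0, 0], "claw": 0.3},
])

```text
clock: 21.15
ee_pos: [500.5, -30.1, 172.6]
ee_rot: [-0.0, 0.738, 0.675, -0.0]
force: [-0.5, -0.5, 0.0]
opening: 0.3
```

```bash
python3 look.py 34
python3 - <<'E'
from h import *
print(fit('w33',292.1,389.6,84.1))
a=cv2.imread('pics/w34.png')[0:150,380:560]
cv2.imwrite('pics/w34c.png',cv2.resize(a,None,fx=4,fy=4,interpolation=cv2.INTER_CUBIC))
E
```

```text
t 21.15 pos [500.5 -30.1 172.6] q [-3.000e-04  7.380e-01  6.748e-01 -4.000e-04] F [-0.5 -0.5  0. ] M [ 0.03 -0.03 -0.02] op 0.3
tool in stand xyz [-43.2 -89.   29.6] angle if centred -0.533 +x jaw -0.497 -x jaw -0.57
head shift px -0.25 1.25 score 0.953
[543.9  55.4 206.3]
```

View pics/w34c.png

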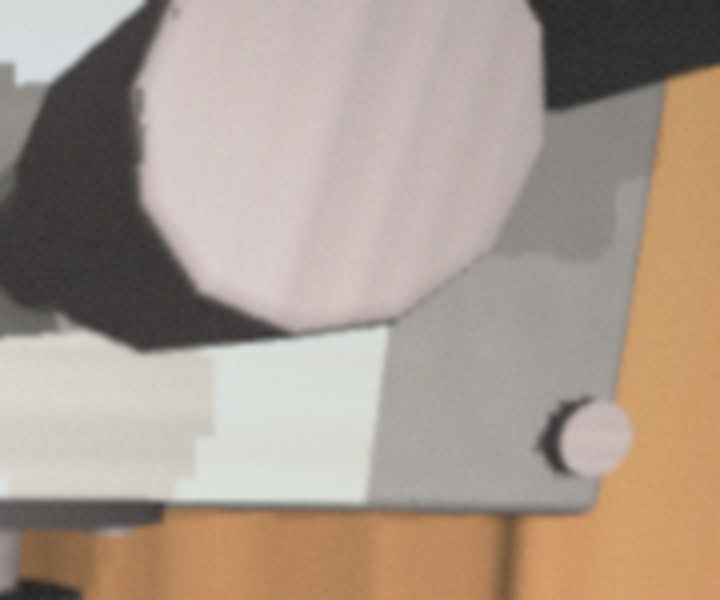

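Request:
drive_tool([
  {"linear": [0, 0.27, 0], "twist": [0, 0, 0], "claw": 0.5},
  {"linear": [0, 0.27, 0], "twist": [0, 0, 0], "claw": 0.6},
  {"linear": [0, 0.27, -2], "twist": [0, 0, 0], "claw": 0.6},
  {"linear": [0, 0.27, -5], "twist": [0, 0, 0], "claw": 0.6},
  {"linear": [0, 0.27, -8], "twist": [0, 0, 0], "claw": 0.6},
  {"linear": [2, 0.7, -10], "twist": [0, 0, 0], "claw": 0.6},
  {"linear": [4, 2, -10], "twist": [0, 0, 0], "claw": 0.6},
  {"linear": [4, 4.3, -10], "twist": [0, 0, 0], "claw": 0.3},
  {"linear": [4, 4.3, -10], "twist": [0, 0, 0], "claw": 0.0},
])

```text
clock: 22.38
ee_pos: [547.8, 5.9, 272.2]
ee_rot: [-0.0, 0.738, 0.675, -0.0]
force: [-1.0, 0.4, -1.0]
opening: 0.184
```

```bash
python3 look.py 35
python3 - <<'E'
from h import *
print(fit('w34',413.4,515.9,82.8))
snap('side','s35');crop('s35','s35c',240,120,330,220,6)
E
```

```text
t 22.38 pos [547.8   5.9 272.2] q [-3.000e-04  7.380e-01  6.749e-01 -4.000e-04] F [-1.   0.4 -1. ] M [ 0.04  0.03 -0.02] op 0.184
tool in stand xyz [  0.6 -48.8 129.2] angle if centred 0.007 +x jaw 0.039 -x jaw -0.025
head shift px -0.25 0.0 score 0.783
[549.6  55.2 205.8]
```

View pics/w35.png

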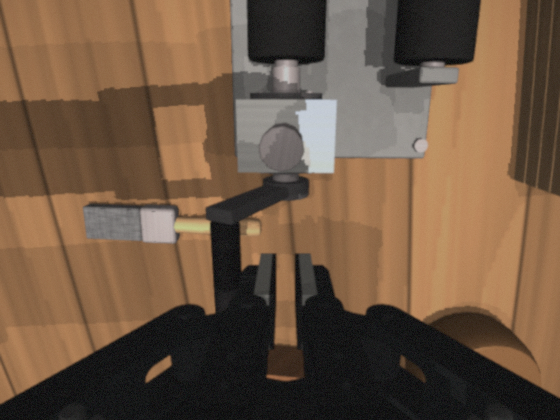

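View pics/s35c.png

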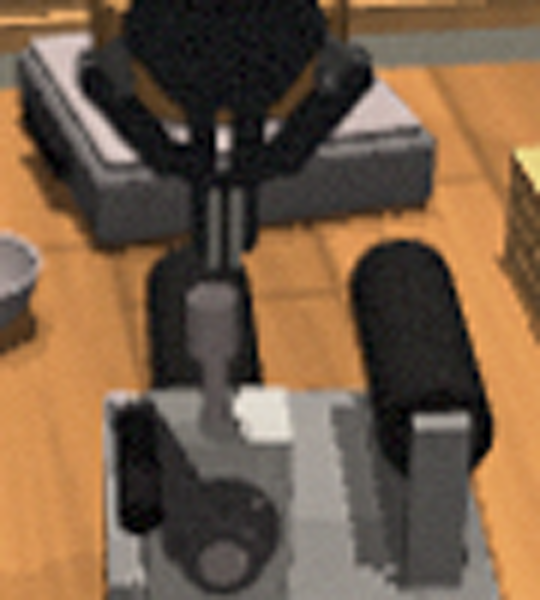

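Run:
```python
from h import *
print(proj([[551.6,54.6,219],[551.6,54.6,209],[545,54.6,209]],'side'))
print(tri([ray((274.9,168.3),'side'),ray((298.3-.4+.0,182.0),'scene')]))
crop('w35','w35c',225,90,345,215,6);crop('c35','c35c',270,165,330,225,9)
```

```text
[[276.0120722  165.53854589]
 [276.00621733 168.7597539 ]
 [273.64806075 168.91778788]]
(array([549.06583946,  55.00360587, 209.16036746]), [np.float64(1.2144088071846662), np.float64(1.2144088071846078)])
```

View pics/w35c.png

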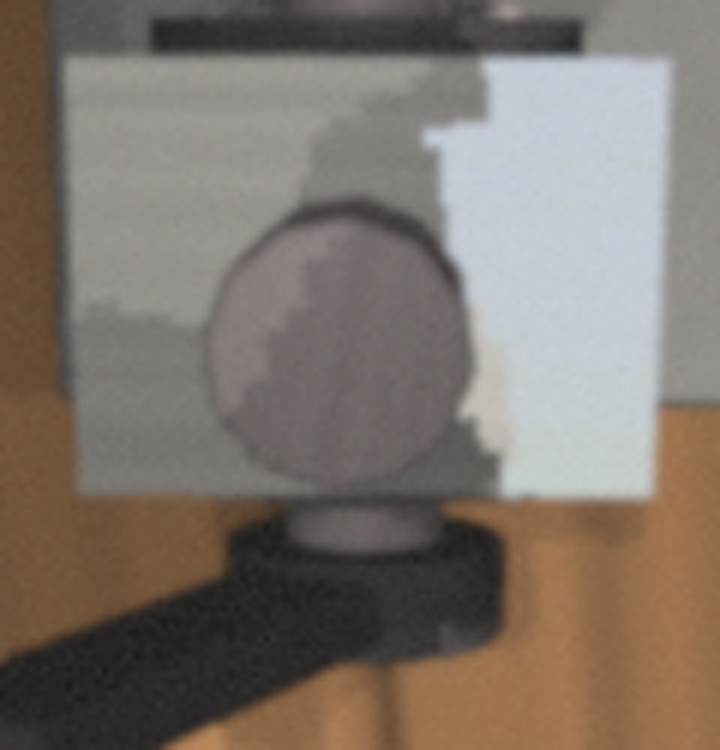

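View pics/c35c.png

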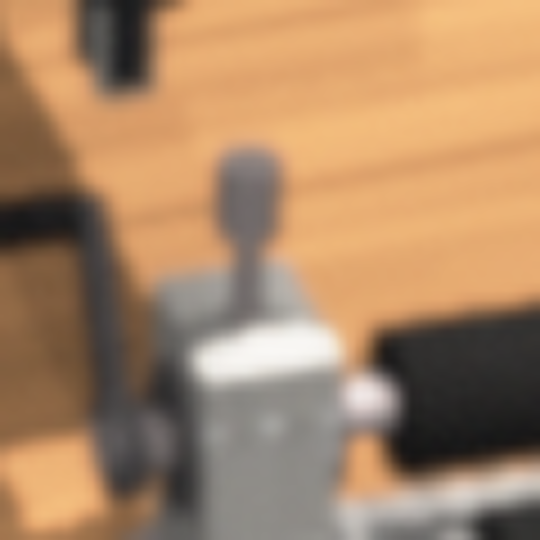

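Request:
drive_tool([
  {"linear": [2, -0.1, 0], "twist": [0, 0, 0], "claw": 0.0},
  {"linear": [4.5, -0.1, 1], "twist": [0, 0, 0], "claw": 0.0},
  {"linear": [4.85, -0.1, 2.5], "twist": [0, 0, 0], "claw": 0.0},
  {"linear": [4.85, -0.1, 3.4], "twist": [0, 0, 0], "claw": 0.0},
  {"linear": [4.85, -0.1, 3.6], "twist": [0, 0, 0], "claw": 0.0},
  {"linear": [4.85, -0.1, 3.8], "twist": [0, 0, 0], "claw": 0.0},
])

```text
clock: 23.28
ee_pos: [550.7, 53.7, 235.2]
ee_rot: [0.0, 0.738, 0.674, 0.0]
force: [0.1, -0.4, 0.5]
opening: -0.003
```

Run:
```python
from h import *
st();snap('side','s36');crop('s36','s36c',240,120,330,220,6)
```

```text
t 23.27 pos [550.7  53.7 235.2] q [3.000e-04 7.383e-01 6.745e-01 2.000e-04] F [ 0.1 -0.4  0.5] M [-0.02  0.01 -0.04] op -0.003
```

View pics/s36c.png

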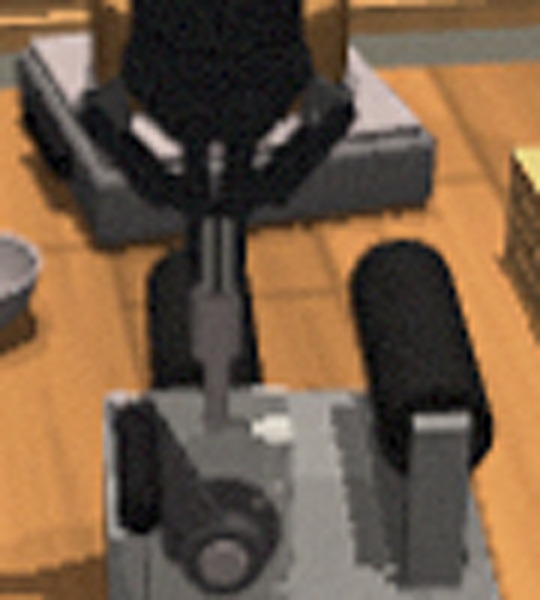

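Request:
drive_tool([
  {"linear": [0, 0, 0.2], "twist": [0, 0, 0], "claw": 0.0},
  {"linear": [0, 0, 0.4], "twist": [0, 0, 0], "claw": 0.0},
  {"linear": [0, 0, 0.6], "twist": [0, 0, 0], "claw": 0.0},
])

```text
clock: 23.7
ee_pos: [550.9, 54.2, 229.5]
ee_rot: [0.001, 0.738, 0.675, 0.001]
force: [-0.1, 0.5, 5.9]
opening: 0.0
```

Request:
drive_tool([
  {"linear": [0, 0, 0.15], "twist": [0, 0, 0], "claw": 0.0},
  {"linear": [0, 0, 0.3], "twist": [0, 0, 0], "claw": 0.0},
])

```text
clock: 23.95
ee_pos: [550.9, 54.2, 226.5]
ee_rot: [0.001, 0.738, 0.675, 0.0]
force: [-0.4, -1.0, 3.9]
opening: -0.001
```

Request:
drive_tool([
  {"linear": [0, 0, 0.15], "twist": [0, 0, 0], "claw": 0.0},
  {"linear": [0, 0, 0.3], "twist": [0, 0, 0], "claw": 0.0},
])

```text
clock: 24.2
ee_pos: [550.7, 54.2, 222.9]
ee_rot: [0.0, 0.738, 0.675, 0.0]
force: [0.5, 0.2, 5.3]
opening: -0.0
```

Request:
drive_tool([
  {"linear": [0, 0, 0.2], "twist": [0, 0, 0], "claw": 0.0},
  {"linear": [0, 0, 0.4], "twist": [0, 0, 0], "claw": 0.0},
  {"linear": [0, 0, 0.6], "twist": [0, 0, 0], "claw": 0.0},
])

```text
clock: 24.58
ee_pos: [550.6, 54.2, 216.7]
ee_rot: [0.0, 0.738, 0.675, -0.0]
force: [0.7, 0.1, 4.5]
opening: -0.002
```

Request:
drive_tool([
  {"linear": [0, 0, 0.2], "twist": [0, 0, 0], "claw": 0.0},
  {"linear": [0, 0, 0.4], "twist": [0, 0, 0], "claw": 0.0},
  {"linear": [0, 0, 0.6], "twist": [0, 0, 0], "claw": 0.0},
])

```text
clock: 24.95
ee_pos: [550.6, 54.2, 210.8]
ee_rot: [0.0, 0.738, 0.675, -0.0]
force: [0.7, 0.0, 4.8]
opening: -0.001
```

Request:
drive_tool([
  {"linear": [0, 0, 0.2], "twist": [0, 0, 0], "claw": 0.0},
  {"linear": [0, 0, 0.4], "twist": [0, 0, 0], "claw": 0.0},
  {"linear": [0, 0, 0.6], "twist": [0, 0, 0], "claw": 0.0},
])

```text
clock: 25.32
ee_pos: [550.6, 54.2, 204.7]
ee_rot: [0.0, 0.738, 0.675, -0.0]
force: [0.9, -0.2, 4.1]
opening: -0.001
```

Request:
drive_tool([
  {"linear": [0, 0, 0.2], "twist": [0, 0, 0], "claw": 0.0},
  {"linear": [0, 0, 0.4], "twist": [0, 0, 0], "claw": 0.0},
  {"linear": [0, 0, 0.6], "twist": [0, 0, 0], "claw": 0.0},
])

```text
clock: 25.7
ee_pos: [550.6, 54.2, 198.7]
ee_rot: [0.0, 0.738, 0.675, -0.0]
force: [0.6, -0.3, 5.2]
opening: 0.004
```

Request:
drive_tool([
  {"linear": [0, 0, 0.1], "twist": [0, 0, 0], "claw": 0.0},
  {"linear": [0, 0, 0.2], "twist": [0, 0, 0], "claw": 0.0},
])

```text
clock: 25.95
ee_pos: [550.6, 54.3, 196.9]
ee_rot: [0.0, 0.738, 0.675, 0.0]
force: [-0.3, -0.1, 5.0]
opening: -0.0
```

Request:
drive_tool([
  {"linear": [0, 0, 0.1], "twist": [0, 0, 0], "claw": 0.0},
  {"linear": [0, 0, 0.15], "twist": [0, 0, 0], "claw": 0.0},
])

```text
clock: 26.2
ee_pos: [550.6, 54.2, 195.3]
ee_rot: [0.0, 0.738, 0.675, -0.0]
force: [0.8, 0.7, 5.4]
opening: -0.005
```

Request:
drive_tool([
  {"linear": [0, 0, 0.07], "twist": [0, 0, 0], "claw": 0.0},
  {"linear": [0, 0, 0.15], "twist": [0, 0, 0], "claw": 0.0},
])

```text
clock: 26.45
ee_pos: [551.0, 54.2, 195.1]
ee_rot: [0.001, 0.738, 0.675, 0.001]
force: [-1.3, 0.2, 11.2]
opening: -0.001
```

Request:
drive_tool([
  {"linear": [0, 0, 0.07], "twist": [0, 0, 0], "claw": 0.0},
  {"linear": [0, 0, 0.1], "twist": [0, 0, 0], "claw": 0.0},
])

```text
clock: 26.7
ee_pos: [551.2, 54.2, 195.0]
ee_rot: [0.001, 0.738, 0.675, 0.001]
force: [-1.5, -0.5, 14.7]
opening: -0.002
```

Run:
```python
from h import *
st();snap('side','s37');crop('s37','s37c',240,130,330,230,6)
snap('scene','c37');crop('c37','c37c',260,165,330,235,8)
```

```text
t 26.7 pos [551.2  54.2 195. ] q [0.0011 0.7381 0.6747 0.0011] F [-1.5 -0.5 14.7] M [-0.07  0.4   0.03] op -0.002
```

View pics/s37c.png

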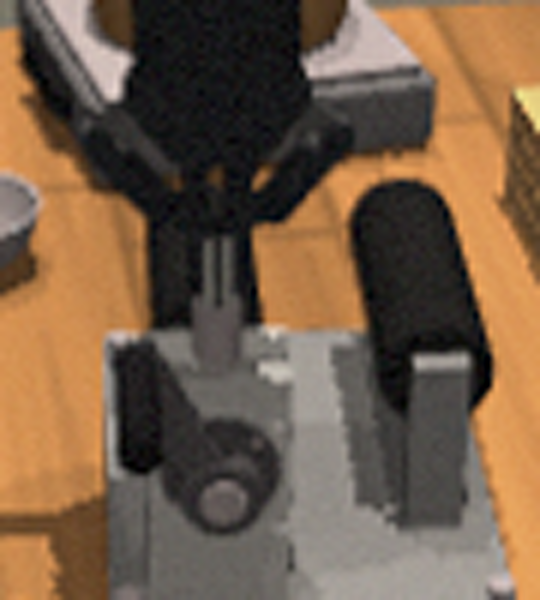

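View pics/c37c.png

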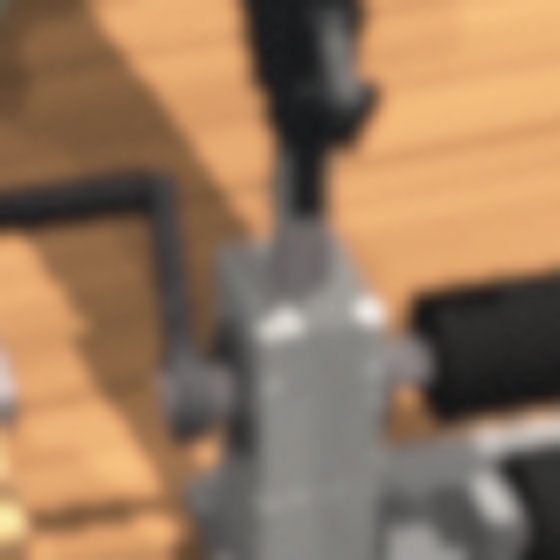

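Request:
drive_tool([
  {"linear": [0, 0, -0.5], "twist": [0, 0, 0], "claw": 0.0},
  {"linear": [0, 0, -3], "twist": [0, 0, 0], "claw": 0.0},
  {"linear": [0, 0, -7], "twist": [0, 0, 0], "claw": 0.0},
  {"linear": [-3, 0, -9], "twist": [0, 0, 0], "claw": 0.0},
  {"linear": [-5, 0, -10], "twist": [0, 0, 0], "claw": 0.0},
  {"linear": [-5, 0, -10], "twist": [0, 0, 0], "claw": 0.0},
])

```text
clock: 27.55
ee_pos: [546.0, 3.3, 292.4]
ee_rot: [-0.0, 0.739, 0.674, -0.0]
force: [0.1, 0.1, -1.6]
opening: -0.001
```

Run:
```python
from h import *
st();o,_=snap('wrist','w38');snap('side','s38');crop('s38','s38c',240,130,330,230,6)
snap('scene','c38');crop('w38','w38c',215,80,355,200,5)
print(((proj([[551.6,54.6,173]],'side')-[240,130]+.4)*6).round(0),((proj([[551.6,54.6,173],[551.6,54.6,179]],'wrist',o)-[215,80]+.4)*5).round(0))
```

```text
t 27.55 pos [546.    3.3 292.4] q [-2.000e-04  7.388e-01  6.739e-01 -3.000e-04] F [ 0.1  0.1 -1.6] M [-0.01  0.02 -0.04] op -0.001
[[218. 303.]] [[361. 269.]
 [361. 273.]]
```

View pics/s38c.png

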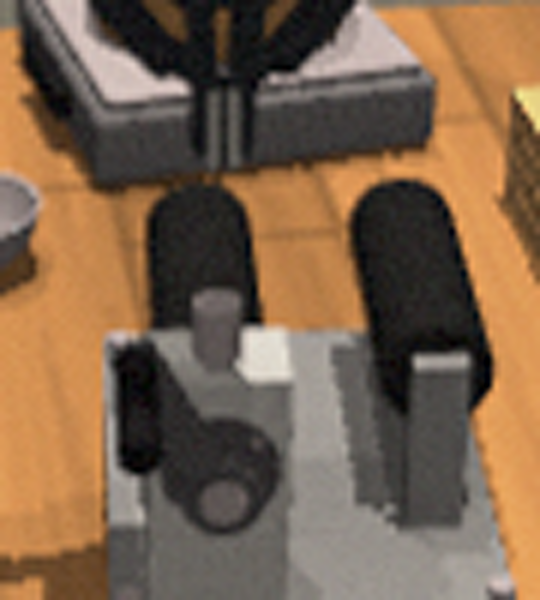

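View pics/w38c.png

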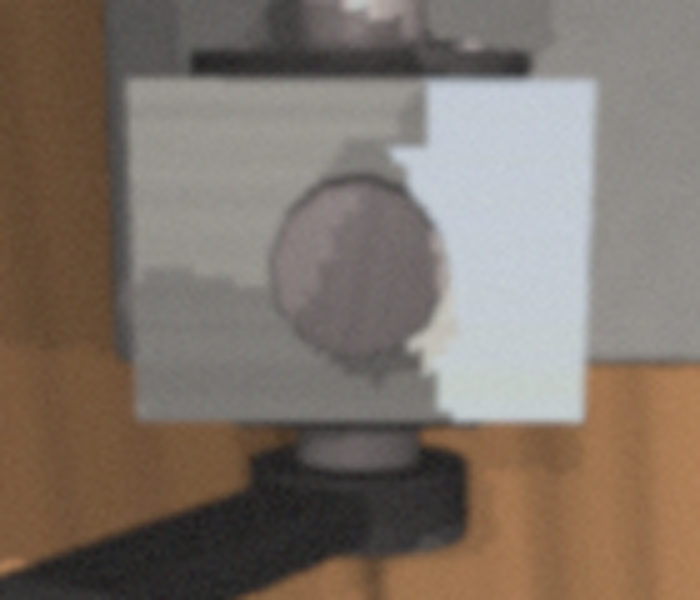

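View pics/c38.png

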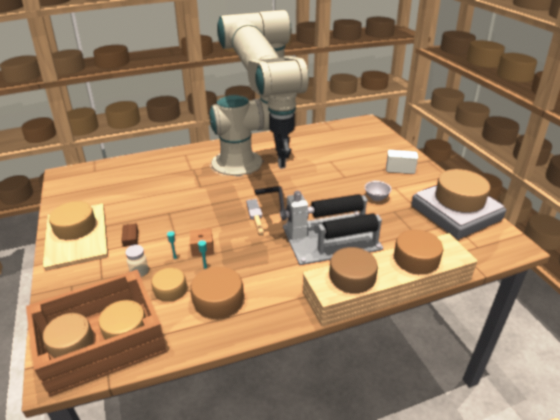

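The side crop puts the head top at (216,300), against (218,303) predicted for a fully home pin. The wrist crop puts it at (357,268), against (361,269). In the scene view everything else on the table is where it was, and the gripper is clear, so I am handing in.

Run:
```python
from h import *
print(arm.close_job());st()
```

```text
the job is handed in; nothing more can be done
None
the job is handed in; nothing more can be done
```

The pin is through the shaft and fully home, and I handed the job in at about 27.7 s of the 72 s; no verdict is reported.

- **Placing:** I took the steel pin from its rest and stood it in the guide hole without noticeable force. The two teal look-alikes were left alone.
- **Catch:** With the handle held loosely between the jaws, I turned the crank from about +0.77. The pin dropped at about −0.45 rad.
- **Play:** I felt both ends gently, at about −0.70 and −0.29 rad, with no more than about 5–6 N at the handle. I left the crank at about −0.50, the middle.
- **Home:** I pushed the head down with the closed fingers. It slid at 4–6 N and then stopped hard at 11–15 N at the height expected for home.

**Last checks:** The head top matched its fully-home position within about 1 px in the side and wrist pictures. The gripper is clear, and nothing else looked moved.

**Disagreements:**
- The measured play, about 0.41 rad, came out slightly over the stated 0.3–0.4, probably because the pin leans and the jaws had slack.
- The pin's height in the scene view alone was unclear because of that lean. I settled it with the wrist view, and the side and scene views together gave the 10 mm drop.

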